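# Free a crooked block from a left-hand clamp and square it in the jig's corner

## Task

The bronze block was clamped crooked in the jig. Its T-handled clamp nut has a left-hand thread: loosen it by turning it clockwise, seen from above, until you feel it come up against its end stop. Then gently slide the block along the jig plate until it lies flush against both rails of the corner, under the open strap; leave the clamp open, the block let go, and the other things on the bench where they are.

Things in the scene. Friction and masses are not known exactly. Their poses are not given: they have to be found in the camera images.
- jig: Grey aluminium plate, 130 (x) x 250 (y) x 12 mm, fixed on the bench, turned at most 15 degrees. Origin: centre of its underside; +x points away from the robot, +y to the robot's left. Rails and clamp stand on it. The block seated flush in the corner has its centre at x = 15, y = -22, z = 17 mm in this frame.
- back_rail: Dark steel rail, 12 x 66 x 12 mm, fixed on the plate along the jig's y. Origin: centre of its underside. Its face towards the robot (jig x = 45 mm) is the stop for the block's far side (84 mm long); it spans jig y = -68 to -2 mm.
- side_rail: Dark steel rail, 62 x 10 x 12 mm, fixed on the plate along the jig's x, below the strap. Origin: centre of its underside. Its right-hand face (jig y = 20 mm) is the stop for the block's left side (60 mm long).
- strap_pad (a point): Underside of the round pad below the tip of the steel clamp strap; clamped, it presses on the block, 22 mm above the bench. The strap rises 2 mm per rad as the nut opens; the sprung pad leaves the block late and is 4.4 mm up at the open stop. The strap (30 x 112 x 10 mm, top 36 mm above the bench) runs along the jig's y from behind the nut over the side rail to jig y = -4 mm, and covers jig x = 0 to 30 mm.
- t_bar (a point): Centre of the clamp nut's T-bar, on its upright axis at jig x = 15, y = 65 mm, 72 to 75 mm above the bench when clamped. Bar 90 (its x) x 14 (its y) x 18 mm tall; 21 mm of free 12 mm stem below it. Clockwise from above opens, 2.6 to 3.7 rad to a hard stop (regrasp needed); anticlockwise jams sooner. Friction 0.15 N m plus clamp load; it stays where left and rises with the strap.
- block_center (a point): Centre (half-way up) of the loose bronze block, 60 (x) x 84 (y) x 10 mm, about 0.42 kg, lying flat on the jig plate (top 12 mm above the bench). At first the strap holds it down, 8 to 18 mm short of each rail and turned by up to 6 degrees. Its axes match the jig's when it is square.
- pliers: Pliers, 52 x 161 x 11 mm, lying on the bench left of the jig; bystander, to be left alone. Origin: centre of its underside.
- screwdriver: Screwdriver, 26 x 185 x 28 mm, lying at the left of the bench; bystander, to be left alone. Origin: centre of its underside.
- marker: Marker pen, 132 mm long, 15 mm thick, lying near the jig's robot-side edge, on its clamp half; bystander, to be left alone. Origin: centre of its underside.
- timer: Bench timer, 62 x 68 x 21 mm, on the left of the bench; bystander, to be left alone. Origin: centre of its underside.
- ceramic_dish: White dish, 70 mm wide, 19 mm tall, just right of the jig; bystander, to be left alone. Origin: centre of its underside.
- bronze_block: The same bronze block; origin at the centre of its underside, 5 mm below its centre.
Things that resemble listed ones, but are neither listed nor needed, are in the scene too. There is more than one size of the bronze_block; the job needs the larger.

How it is judged:
On the way:
1. the clamp has been opened: the strap pad is more than 3.4 mm above where it touched the block (nut turned clockwise to within 0.4 rad of its open stop) (z of strap_pad in the frame of jig above 0.0254 m), for 0.2 s.
At the end, for the whole second after the job is handed in: The strap still stands open (pad more than 3.4 mm above where it touched the block), and the block lies flat on the plate in the corner, within about 2 mm of both rails and square to them within 0.04 rad, at rest and released (z of strap_pad in the frame of jig above 0.0254 m and x of block_center in the frame of jig between 0.0128 and 0.018 m and y of block_center in the frame of jig between -0.0242 and -0.019 m and angle between the x axis of block_center and the x axis of jig, either way round below 0.04 rad and angle between block_center's own z axis and vertical below 0.04 rad and z of block_center in the frame of jig below 0.0195 m and linear speed of bronze_block below 0.01 m/s).
It fails at once if the block is rammed against a rail (more than 60 N) (contact force between bronze_block and back_rail above 60 N or contact force between bronze_block and side_rail above 60 N).
It fails at once if a bystander is moved more than 30 mm (distance of any of pliers, screwdriver, marker, timer, ceramic_dish from where it was at the start of the episode above 0.03 m).
It also fails if it takes over 72 s, if anything falls off the work surface, if the arm or the gripper's body presses on something with over 40 N, if the wrist force passes 120 N, or if a joint passes its speed limit or range.

## Robot

A 6-joint arm with a two-finger parallel gripper is mounted at the origin on a cart in front of the work surface, level with it; the furniture and walls round the work are solid. World frame = base frame: x ahead of the robot, y to its left, z up, the work surface at z = 0. Lengths are in m, angles in rad, forces in N, time in s.
With the tool pointing down it reaches from about 0.3 to 0.75 m from the base axis. Payload 8.5 kg.
Tool frame: the origin (TCP) lies at the very end of the fingers, on their centre line; the grasp point (between the pads) lies 19 mm behind it; y points along the fingers, x is the direction in which the jaws open and shut, and the axes are right-handed (so a half turn about y gives the same grasp; the last joint's range is limited). The gripper opens to 85 mm and grips with 20 to 120 N. Pads are 22 mm wide; open, the fingers measure 114 mm over their backs; the gripper's body (76 mm by 85 mm) begins 54 mm behind the grasp point. The pads swing forward as they close: fully open they stand 13 mm farther back than shut.
Start: joints at [-1.48, 0.381, 1.297, -0, 1.464, -0.215], TCP at [0.166, -0.524, 0.2] pointing down, gripper open.
Joint ranges: [-3.11, 3.11], [-0.89, 2.33], [0.22, 2.48], [-1.42, 4.56], [0.17, 2.85], [-2.88, 2.88]. Speed limits (rad/s): [2.39, 2.39, 3.14, 3.14, 3.14, 3.14].

## Interface

Orientations are given as a 3x3 rotation matrix whose columns are the frame's x, y, z axes.
In Python, from workcell import monitor, eyes, robot gives the robot as it stands.
- The arm moves only by the tool send_rows, never from a script. Its argument "plan" is a list of rows, each a list of 4 numbers: the shift along the tool's x, y, z in mm, then the turn about the tool's y in degrees. A call has 1 to 20 rows; each row shifts and turns the pose as measured when the row begins, along the tool's axes as they then stand; what a row does not reach is not made up. A row lasts 1/12 s, in which the tool goes at most 41.7 mm and 7.16 degrees, less where a joint would pass 70% of its speed; a pose out of reach is approached as far as the arm can. A call is refused whole if a number of a shift passes 41.7 or a number of a turn 7.16, either way. A call with a gripper value outside its range is refused whole. "hand" is the finger opening in mm, from 0 to 85.4, set as the call begins (left out, the last holds). The fingers move at their own pace and stop on an object; "force" is the grip in N (left out, the last holds). Time passes only in rows, so rows that do not move let the fingers close. It gives the time, the measured TCP pose, the force and the opening at its end, in the units of the state.
- monitor.observe(): the state, without advancing time (a new reading comes with each control period).
- eyes.camera(name): name is "side" or "top" or "wrist"; returns a dict with "pixels" (480x640x3 uint8, blue, green, red), "range_z" (480x640 float32, m along the optical axis (not along the pixel's ray), 0 where there is no reading), "fx", "fy", "cx", "cy" (pixels), "xyz" and "rotation" of the camera in the world. Camera axes: x right, y down, z forward; pixel columns grow to the right and rows downward; lengths in m; the calibration is good to about 2 mm. A picture is of the moment at which its call begins.
- robot.job_done(): hands the job in, once; it reports no verdict.
The state is a dict: "t": time; "joint_pos": joint angles; "joint_velocities": joint speeds; "joint_torque": joint torques, N m; "tcp_pos": TCP position; "eef_rot": TCP orientation; "force": force on the tool from outside, world axes, zero at the start; "torque": the same for the moment, N m; "opening": finger opening in m.
Only numpy, scipy, OpenCV 4.12 (cv2) and the standard library are available. Lean on these libraries where they do the work, as an engineer would, in place of code of your own. Each camera call takes 0.05 s, during which the arm holds its last target.

## Working session

There is one attempt and no reset: what is moved stays moved. The work goes in short steps, Python scripts to look and compute and a tool call to move; the robot and the scene stay as the last step left them, time stands still between calls to the robot, and variables do not carry over. Pictures are saved under pics/ and viewed, and the job is handed in when it is done.

Besides the shell and the picture viewer there is one more tool, called after "Request:" as name(argument=value, ...), one argument or row to a line, values as JSON. send_rows: Moves the arm, as the interface text tells. Its arguments: {"type":"object","properties":{"plan":{"type":"array","items":{"type":"array","items":{"type":"number"}}},"hand":{"type":"number"},"force":{"type":"number"}},"required":["plan"]}

```bash
ls; mkdir -p pics; python3 - <<'E'
from workcell import monitor, eyes, robot
import cv2
s=monitor.observe()
print({k:s[k] for k in('t','tcp_pos','eef_rot','force','opening')})
for n in('top','side','wrist'):
    c=eyes.camera(n); cv2.imwrite(f'pics/{n}0.png',c['pixels']); print(n,c['fx'],c['cx'],c['cy'],c['xyz'],c['rotation'])
E
```

```text
pics
{'t': 0.0, 'tcp_pos': array([ 0.16554537, -0.52412507,  0.19911139]), 'eef_rot': array([[ 3.01077069e-01, -1.26452811e-04,  9.53599802e-01],
       [-9.53598682e-01,  1.49844481e-03,  3.01076914e-01],
       [-1.46698869e-03, -9.99998869e-01,  3.30562137e-04]]), 'force': array([-0.30255557, -0.02360133,  0.07868316]), 'opening': 0.08556906423741893}
top 597.304542405449 319.57719428118656 247.75298789986368 [ 0.22474139 -0.02024335  1.30818815] [[-0.02598074 -0.98281505  0.18275552]
 [-0.99960234  0.02754607  0.00603148]
 [-0.01096202 -0.18252614 -0.98313989]]
side 582.8751834077568 318.82873140934794 225.8162488539056 [ 0.03479288 -1.25295651  0.57714054] [[ 0.94952567 -0.10955727  0.2939357 ]
 [-0.31368701 -0.33522177  0.88838439]
 [ 0.00120468 -0.9357476  -0.35266837]]
wrist 361.04050797766337 329.6304826052416 238.08594491881885 [ 0.23565888 -0.50212364  0.37286752] [[ 0.29985586 -0.91397938 -0.27336452]
 [-0.95398366 -0.28766568 -0.08463821]
 [-0.00128001  0.28616455 -0.95817963]]
```

View pics/top0.png

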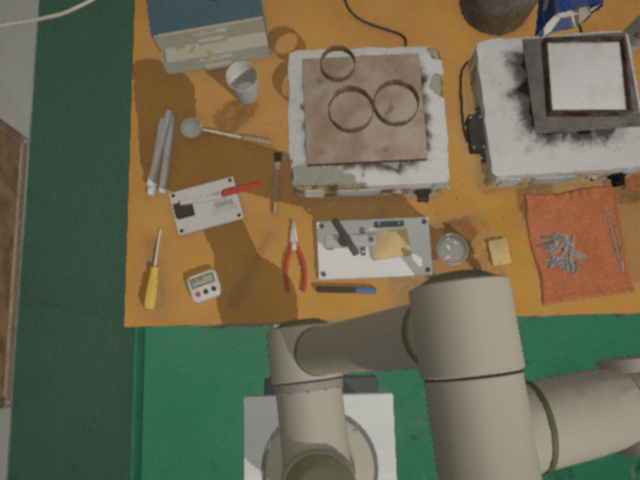

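View pics/side0.png

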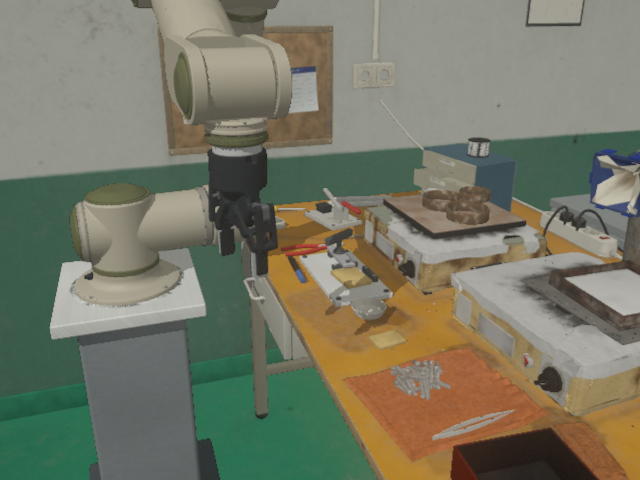

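The top view shows the jig at about (375,248), the T-bar at (345,236), the block at (392,244), the marker at (345,290) and the dish at (452,249). I'll measure the corners roughly from an enlarged crop.

```bash
cat > h.py <<'E'
import numpy as np, cv2
from workcell import monitor, eyes, robot
def onplane(c,u,v,z):
    R=np.array(c['rotation']);o=np.array(c['xyz'])
    d=R@np.array([(u-c['cx'])/c['fx'],(v-c['cy'])/c['fy'],1.])
    return o+d*(z-o[2])/d[2]
def proj(c,p):
    q=np.array(c['rotation']).T@(np.array(p)-np.array(c['xyz']))
    return np.array([c['fx']*q[0]/q[2]+c['cx'],c['fy']*q[1]/q[2]+c['cy']])
E
python3 - <<'E'
from h import *
c=eyes.camera('top'); im=c['pixels'][200:310,300:480]
cv2.imwrite('pics/topc.png',cv2.resize(im,None,fx=4.4,fy=4.4,interpolation=cv2.INTER_CUBIC))
for u,v in[(316,218),(429,216),(432,276),(318,279)]: print(onplane(c,u,v,.012).round(3))
print(onplane(c,345,236,.08).round(3), onplane(c,345,290,.008).round(3),onplane(c,452,249,.0).round(3))
print(np.array(monitor.observe()['joint_pos']))
E
```

```text
[ 0.533 -0.006  0.012]
[ 0.531 -0.258  0.012]
[ 0.396 -0.256  0.012]
[ 0.396 -0.007  0.012]
[ 0.477 -0.067  0.08 ] [ 0.371 -0.065  0.008] [ 0.457 -0.306  0.   ]
[-1.48025115e+00  3.80985533e-01  1.29788413e+00  1.07426368e-05
  1.46356779e+00 -2.15307574e-01]
```

View pics/topc.png

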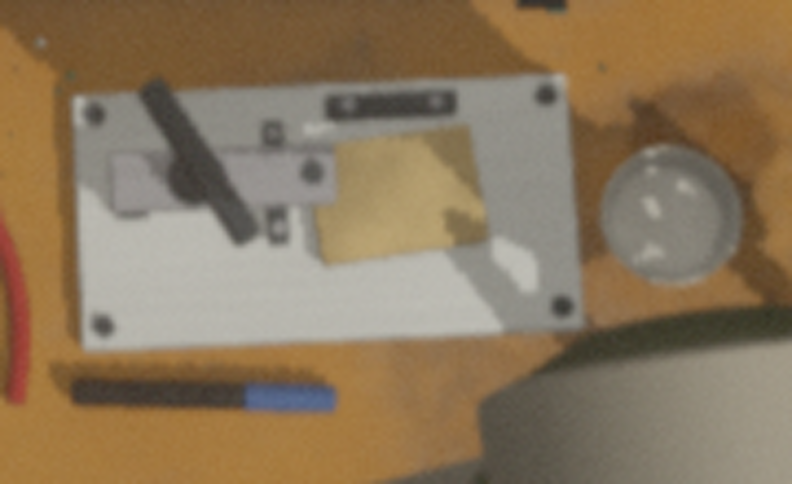

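View pics/wrist0.png

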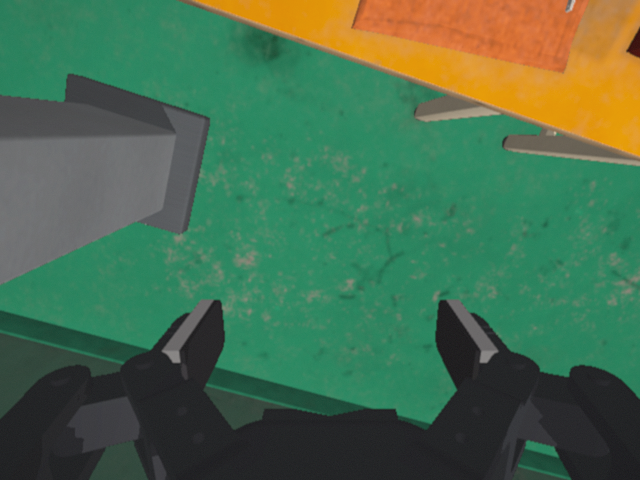

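Request:
send_rows(
  plan=[
    [-24,-3,31,0],
    [-24,-3,31,0],
    [-24,-3,31,0],
    [-24,-3,31,0],
    [-24,-3,31,0],
    [-24,-3,31,0],
    [-24,-3,31,0],
    [-24,-3,31,0],
    [-24,-3,31,0],
    [-24,-3,31,0],
    [-24,-3,31,0],
    [-24,-3,31,0],
    [-24,-3,31,0],
    [-24,-3,31,0],
    [0,0,0,-7.1],
    [0,0,0,-7.1],
    [0,0,0,-7.1],
    [0,0,0,-7.1],
    [0,0,0,-7.1],
    [0,0,0,-7.1],
  ],
)

```text
t: 1.87
tcp_pos: [0.4906, -0.0482, 0.2407]
eef_rot: [[0.866, -0.001, 0.499], [-0.499, 0.005, 0.866], [-0.004, -1.0, 0.004]]
force: [0.4, -0.4, 0.3]
opening: 0.0856
```

```bash
python3 - <<'E'
from h import *
s=monitor.observe(); print(s['t'],s['tcp_pos'],s['eef_rot'],s['joint_pos'],s['force'],s['torque'])
for n in('top','wrist'):
    c=eyes.camera(n); cv2.imwrite(f'pics/{n}1.png',c['pixels'])
E
```

```text
1.8667 [ 0.49060552 -0.04823415  0.24074136] [[ 0.8663752  -0.00116474  0.49939229]
 [-0.49937954  0.0054973   0.86636589]
 [-0.0037544  -0.99998421  0.00418108]] [-0.34156116  0.25223661  1.36845426  0.0047949   1.52384119  0.18110112] [ 0.4035592  -0.44454582  0.25773208] [ 0.02392318  0.00155191 -0.00562825]
```

View pics/wrist1.png

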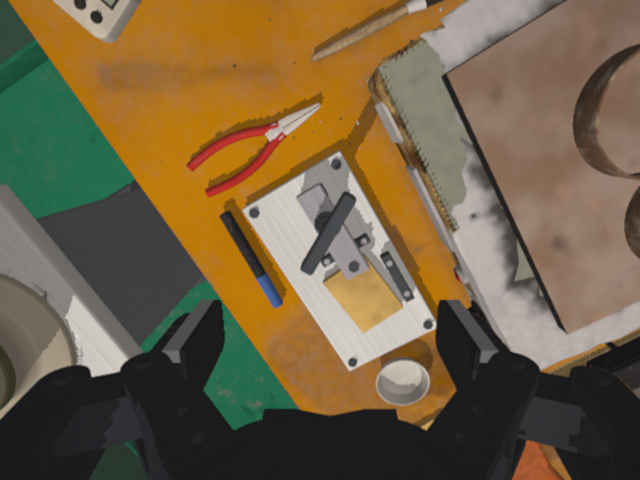

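Wrist view: the jig's plate spans (245,210)-(340,155)-(435,325)-(352,368), with the T-bar at (328,232) and the block at (365,297). Now I'll fit them.

```bash
cat >> h.py <<'E'
def plate(c,box):
    x0,y0,x1,y1=box
    hsv=cv2.cvtColor(c['pixels'],cv2.COLOR_BGR2HSV)
    m=((hsv[...,1]<60)&(hsv[...,2]>85)).astype(np.uint8)
    mm=np.zeros_like(m); mm[y0:y1,x0:x1]=m[y0:y1,x0:x1]
    mm=cv2.morphologyEx(mm,cv2.MORPH_OPEN,np.ones((3,3)))
    n,l,st,_=cv2.connectedComponentsWithStats(mm); k=1+np.argmax(st[1:,4])
    cs,_=cv2.findContours((l==k).astype(np.uint8),cv2.RETR_EXTERNAL,cv2.CHAIN_APPROX_NONE)
    p=max(cs,key=len)[:,0]
    P=np.array([onplane(c,u,v,.012)[:2]*1000 for u,v in p],np.float32)
    return cv2.minAreaRect(cv2.convexHull(P)),l==k
def colored(c,box,lo,hi,z):
    x0,y0,x1,y1=box
    hsv=cv2.cvtColor(c['pixels'],cv2.COLOR_BGR2HSV)
    m=cv2.inRange(hsv,lo,hi); mm=np.zeros_like(m); mm[y0:y1,x0:x1]=m[y0:y1,x0:x1]
    n,l,st,_=cv2.connectedComponentsWithStats(mm); k=1+np.argmax(st[1:,4])
    cs,_=cv2.findContours((l==k).astype(np.uint8),cv2.RETR_EXTERNAL,cv2.CHAIN_APPROX_NONE)
    p=max(cs,key=len)[:,0]
    return np.array([onplane(c,u,v,z)[:2]*1000 for u,v in p],np.float32),l==k
E
python3 - <<'E'
from h import *
for n,box in(('wrist',(235,145,445,375)),('top',(308,210,440,284))):
    c=eyes.camera(n); hsv=cv2.cvtColor(c['pixels'],cv2.COLOR_BGR2HSV)
    r,m=plate(c,box); print(n,r)
    for nm,(u,v) in {'wrist':dict(block=(365,297),bar=(328,232),wood=(300,390)),'top':dict(block=(392,250),bar=(352,240),wood=(440,290))}[n].items(): print(nm,hsv[v,u])
    P,mb=colored(c,box,(0,0,0),(180,255,80),.0)
    im=c['pixels'].copy(); im[m]=(0,255,0); im[mb]=(0,0,255)
    x0,y0,x1,y1=box; cv2.imwrite(f'pics/m_{n}.png',cv2.resize(im[y0:y1,x0:x1],None,fx=2.5,fy=2.5)); 
E
```

```text
wrist ((463.1348876953125, -131.57879638671875), (129.58914184570312, 249.6827850341797), 0.7753502726554871)
block [ 19 137 196]
bar [107  23  77]
wood [ 17 190 165]
top ((466.92840576171875, -122.70172119140625), (271.83111572265625, 164.41444396972656), 88.71392059326172)
block [ 20  96 172]
bar [ 20  41 149]
wood [ 16 146 136]
```

View pics/m_wrist.png

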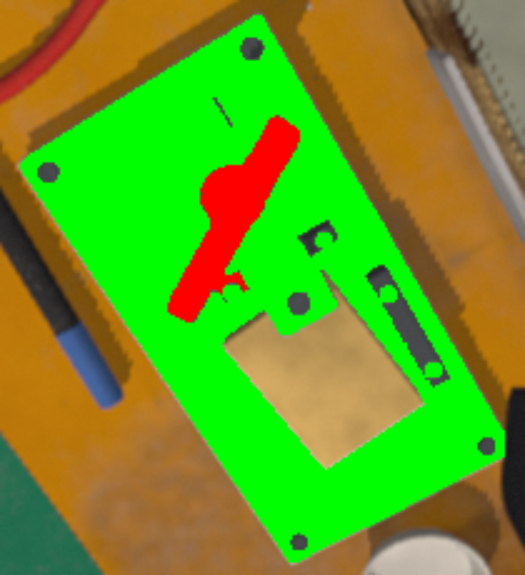

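View pics/m_top.png

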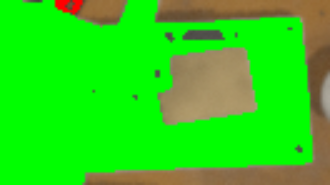

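```bash
python3 - <<'E'
from h import *
c=eyes.camera('wrist'); box=(235,145,445,375)
P,m=colored(c,box,(10,90,90),(28,255,255),.022)
# restrict: component containing block
hsv=cv2.cvtColor(c['pixels'],cv2.COLOR_BGR2HSV)
a,b=[onplane(c,u,v,.0825)*1000 for u,v in((307.8,268.2),(350.2,196.2))]
print('bar',a,b,(a+b)/2,np.degrees(np.arctan2(*(b-a)[1::-1])),np.linalg.norm(b-a))
th=np.radians(.775);R=np.array([[np.cos(th),-np.sin(th)],[np.sin(th),np.cos(th)]]);o=np.array([463.13,-131.58])
print('nut exp',o+R@[15,65])
B=[onplane(c,u,v,.022)[:2]*1000 for u,v in((325,283),(365.8,332.2),(404.2,306.2),(365,253.8))]
J=[R.T@(p-o) for p in B]; print(np.round(J,1))
d=J[1]-J[0]; print(np.linalg.norm(J[2]-J[1]),np.degrees(np.arctan2(*(J[2]-J[1])[::-1])),np.degrees(np.arctan2(-d[0]*-1,-d[1])))
print('rail',[np.round(R.T@(onplane(c,u/2.5+235,v/2.5+145,.024)[:2]*1000-o),1) for u,v in((368,278),(438,383))])
E
```

```text
bar [443.28762076 -85.49402401  82.5       ] [514.58404259 -44.70672092  82.5       ] [478.93583167 -65.10037247  82.5       ] 29.77303793859001 82.13880848798466
nut exp [477.24944501 -66.3830578 ]
[[-27.6   2.3]
 [-19.1 -79.4]
 [ 37.7 -72.8]
 [ 30.6   9.3]]
57.24734977993387 6.684889119450777 5.960964705301045
rail [array([46.2, -2.8]), array([ 48.9, -66.1])]
```

Request:
send_rows(
  plan=[
    [0,0,0,-7.1],
    [0,0,0,-7.1],
    [0,0,0,-7.1],
    [0,0,0,-7.1],
    [0,0,0,-7.1],
    [0,0,0,-7.1],
    [0,0,0,-7.1],
    [0,0,0,-7.1],
    [0,0,0,-7.1],
    [0,0,0,-7.1],
    [0,0,0,-7.1],
    [0,0,0,-7.1],
    [0,0,0,-7.1],
    [0,0,0,-7.1],
    [0,0,0,-7.1],
    [0,0,0,-7.1],
    [0,0,0,-7.1],
    [0,0,0,-7.1],
    [0,0,0,-7.1],
    [0,0,0,-7.1],
  ],
)

```text
t: 3.78
tcp_pos: [0.49, -0.0497, 0.2406]
eef_rot: [[-0.383, -0.002, -0.924], [0.924, 0.006, -0.383], [0.006, -1.0, -0.001]]
force: [-0.2, 0.4, 0.2]
opening: 0.0853
```

```bash
cat >> h.py <<'E'
def st(target=None,yaw=None):
    s=monitor.observe(); R=np.array(s['eef_rot']); p=np.array(s['tcp_pos'])
    y=np.degrees(np.arctan2(R[1,0],R[0,0]))
    print('t%.2f'%s['t'],'tcp',(p*1000).round(1),'yaw %.1f'%y,'q6 %.2f'%s['joint_pos'][5],'F',np.round(s['force'],1),'T',np.round(s['torque'],2),'op %.1f'%(s['opening']*1000))
    if target is not None: print('shift',(R.T@(np.array(target)-p*1000)).round(1))
    if yaw is not None: print('turn %.1f'%(y-yaw))
E
python3 -c "
from h import *
st((477.5,-66,200),119.8)"
```

```text
t3.78 tcp [490.  -49.7 240.6] yaw 112.5 q6 -2.31 F [-0.2  0.4  0.2] T [0.04 0.06 0.01] op 85.3
shift [-10.5  40.6  17.8]
turn -7.3
```

Request:
send_rows(
  plan=[
    [-10.5,20,18,-7],
    [0,30,0,-0.3],
    [0,30,0,0],
    [0,20,0,0],
    [0,0,0,0],
  ],
  hand=50,
)

```text
t: 4.2
tcp_pos: [0.478, -0.0673, 0.1389]
eef_rot: [[-0.498, 0.005, -0.867], [0.867, 0.003, -0.498], [0.0, -1.0, -0.005]]
force: [-0.8, -0.9, -0.5]
opening: 0.05
```

```bash
python3 -c "
from h import *
st((477.5,-66,55),119.8)
c=eyes.camera('wrist');cv2.imwrite('pics/wrist2.png',c['pixels'])"
```

```text
t4.20 tcp [478.  -67.3 138.9] yaw 119.9 q6 -2.48 F [-0.8 -0.9 -0.5] T [-0.08 -0.02 -0.  ] op 50.0
shift [ 1.4 83.9  0.2]
turn 0.1
```

View pics/wrist2.png

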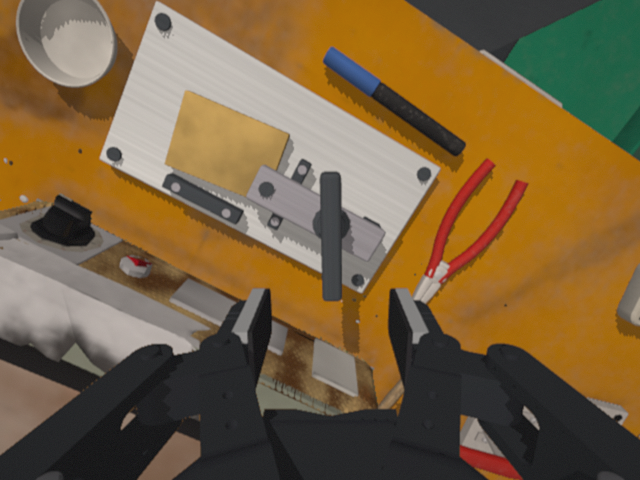

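Bar upright at column 331, rows 172–300: parallel to the tool and centred between the jaws. I'll descend and grip.

```bash
python3 -c "
from h import *
c=eyes.camera('wrist')
for v in (172,300): print(onplane(c,331,v,.0825)*1000)"
```

```text
[438.16037976 -90.03161698  82.5       ]
[515.83899812 -45.41793135  82.5       ]
```

Request:
send_rows(
  plan=[
    [1,28,0,0],
    [0,28,0,0],
    [0,22,0,0],
    [0,5,0,0],
    [0,0,0,0],
  ],
  hand=50,
)

```text
t: 4.72
tcp_pos: [0.4872, -0.0694, 0.0658]
eef_rot: [[-0.494, 0.027, -0.869], [0.869, -0.006, -0.495], [-0.019, -1.0, -0.021]]
force: [-0.5, -0.2, -0.2]
opening: 0.0502
```

```bash
python3 -c "
from h import *
st((477.3,-66,55),119.8)"
```

```text
t4.72 tcp [487.2 -69.4  65.8] yaw 119.6 q6 -2.48 F [-0.5 -0.2 -0.2] T [-0.01  0.04  0.  ] op 50.2
shift [ 8.  10.5  7.1]
turn -0.2
```

Request:
send_rows(
  plan=[
    [4,4,3.5,0],
    [4,4,3.5,0],
    [0,2,0,0],
    [0,0,0,0],
  ],
)

```text
t: 5.05
tcp_pos: [0.4793, -0.0666, 0.0598]
eef_rot: [[-0.493, 0.035, -0.869], [0.869, -0.009, -0.494], [-0.026, -0.999, -0.026]]
force: [-0.1, -0.2, 0.0]
opening: 0.0498
```

```bash
python3 -c "
from h import *
st((477.3,-66,55),119.8)
print(monitor.observe()['eef_rot'])"
```

```text
t5.05 tcp [479.3 -66.6  59.8] yaw 119.6 q6 -2.48 F [-0.1 -0.2  0. ] T [ 0.04  0.03 -0.06] op 49.8
shift [1.6 4.7 1.6]
turn -0.2
[[-0.49349144  0.03541268 -0.86902943]
 [ 0.86937093 -0.00943785 -0.49406995]
 [-0.02569811 -0.99932821 -0.02612926]]
```

Request:
send_rows(
  plan=[
    [1.5,3,1,0],
    [0.5,2,0.5,0],
    [0,0,0,0],
  ],
)

```text
t: 5.3
tcp_pos: [0.4776, -0.0658, 0.0557]
eef_rot: [[-0.493, 0.038, -0.869], [0.869, -0.01, -0.494], [-0.028, -0.999, -0.028]]
force: [-0.1, 0.5, -0.6]
opening: 0.0499
```

Request:
send_rows(
  plan=[
    [0,0,0,0],
    [0,0,0,0],
    [0,0,0,0],
    [0,0,0,0],
    [0,0,0,0],
    [0,0,0,0],
  ],
  hand=0,
  force=60,
)

```text
t: 5.8
tcp_pos: [0.478, -0.0659, 0.0558]
eef_rot: [[-0.493, 0.038, -0.869], [0.869, -0.011, -0.494], [-0.028, -0.999, -0.028]]
force: [-0.4, 0.1, 0.0]
opening: -0.0002
```

```bash
python3 -c "
from h import *
st((477.3,-66,55),119.8)"
```

```text
t5.80 tcp [478.  -65.9  55.8] yaw 119.6 q6 -2.48 F [-0.4  0.1  0. ] T [-0.    0.03  0.04] op -0.2
shift [0.3 0.8 0.6]
turn -0.2
```

The jaws closed fully, so nothing was gripped. I'll look.

```bash
python3 -c "
from h import *
for n in('wrist','side','top'):
  c=eyes.camera(n);im=c['pixels']
  if n=='side': im=cv2.resize(im[180:320,200:420],None,fx=3.5,fy=3.5)
  cv2.imwrite('pics/%s3.png'%n,im)"
```

```text
(no output)
```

View pics/wrist3.png

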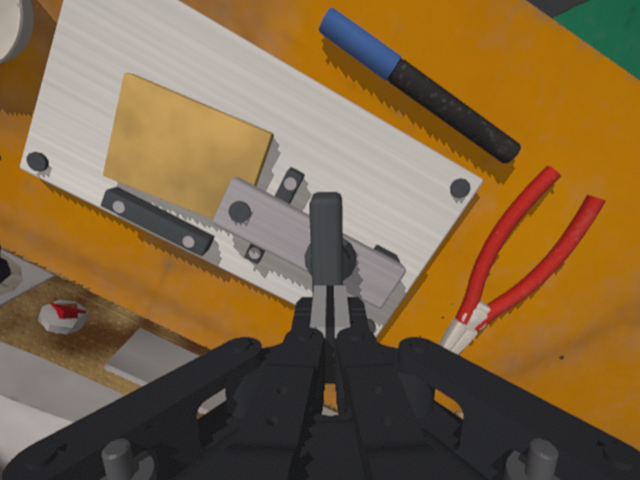

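View pics/side3.png

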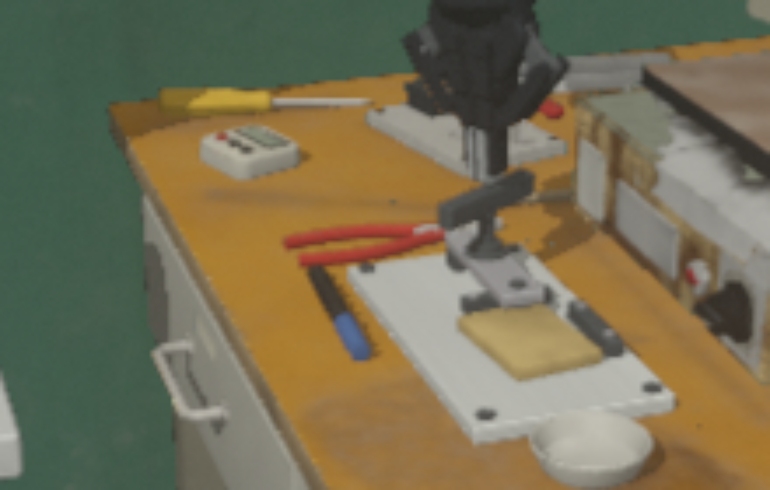

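```bash
python3 -c "
from h import *
st()
s=monitor.observe()
p=s['tcp_pos']
for n in('side','wrist','top'):
  c=eyes.camera(n); print(n,proj(c,p),proj(c,[.4772,-.0664,.083]), c['xyz'])
  if n=='wrist':
    d=c['range_z']
    for u,v in((325,215),(330,300),(318,300),(342,300),(328,280),(330,330)):
      z=d[v,u]; q=np.array(c['rotation'])@(np.array([(u-c['cx'])/c['fx'],(v-c['cy'])/c['fy'],1])*z)+c['xyz']; print(u,v,z,q.round(3))
"
```

```text
t5.95 tcp [477.9 -65.9  55.8] yaw 119.6 q6 -2.48 F [ 0.6  0.6 -0.2] T [-0.02 -0.    0.01] op -0.3
side [339.17888552 243.43722896] [339.11324663 232.75120938] [ 0.03479288 -1.25295651  0.57714054]
wrist [329.75653088 275.61421728] [327.94412211 298.89388975] [ 0.40876437 -0.09960647  0.22728342]
325 215 0.14952658 [ 0.444 -0.086  0.082]
330 300 0.13725452 [ 0.467 -0.07   0.104]
318 300 0.13820682 [ 0.47  -0.074  0.104]
342 300 0.13899755 [ 0.466 -0.066  0.103]
328 280 0.15907705 [ 0.47  -0.071  0.082]
330 330 0.11863715 [ 0.467 -0.07   0.124]
top [344.27570605 237.69833219] [344.89965472 235.44630057] [ 0.22474139 -0.02024335  1.30818815]
```

View pics/top3.png

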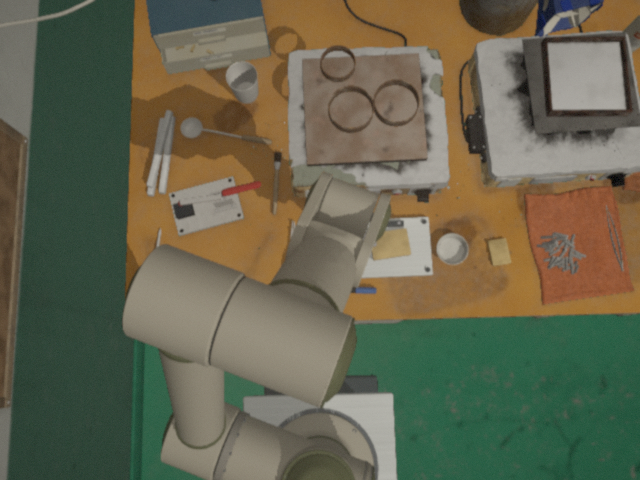

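```bash
python3 -c "
from h import *
c=eyes.camera('wrist'); d=c['range_z']
for u in (316,329,343):
  for v in range(276,300,2):
      z=d[v,u]; q=np.array(c['rotation'])@(np.array([(u-c['cx'])/c['fx'],(v-c['cy'])/c['fy'],1])*z)+c['xyz']; print(u,v,z.round(4),q.round(3))
im=c['pixels'][200:350,250:410]; cv2.imwrite('pics/w4.png',cv2.resize(im,None,fx=4.5,fy=4,interpolation=cv2.INTER_CUBIC))
c=eyes.camera('side'); d=c['range_z']
im=c['pixels'][190:260,300:390]; cv2.imwrite('pics/s4.png',cv2.resize(im,None,fx=8,fy=8,interpolation=cv2.INTER_CUBIC))
for u in (333,338,343):
  for v in range(215,245,3):
      z=d[v,u]; q=np.array(c['rotation'])@(np.array([(u-c['cx'])/c['fx'],(v-c['cy'])/c['fy'],1])*z)+c['xyz']; print(u,v,z.round(4),q.round(3))
"
```

```text
316 276 0.1579 [ 0.47  -0.076  0.083]
316 278 0.1577 [ 0.471 -0.076  0.083]
316 280 0.1592 [ 0.472 -0.075  0.082]
316 282 0.1588 [ 0.473 -0.075  0.083]
316 284 0.1596 [ 0.474 -0.074  0.082]
316 286 0.1493 [ 0.47  -0.076  0.092]
316 288 0.147 [ 0.47  -0.076  0.094]
316 290 0.1461 [ 0.47  -0.075  0.095]
316 292 0.1455 [ 0.471 -0.075  0.096]
316 294 0.1414 [ 0.47  -0.075  0.1  ]
316 296 0.1418 [ 0.47  -0.075  0.1  ]
316 298 0.139 [ 0.47  -0.075  0.103]
329 276 0.1572 [ 0.467 -0.071  0.083]
329 278 0.1588 [ 0.469 -0.071  0.082]
329 280 0.16 [ 0.47  -0.07   0.081]
329 282 0.1594 [ 0.47  -0.07   0.082]
329 284 0.1595 [ 0.471 -0.069  0.082]
329 286 0.1498 [ 0.468 -0.071  0.091]
329 288 0.1487 [ 0.468 -0.071  0.092]
329 290 0.1466 [ 0.468 -0.071  0.095]
329 292 0.1445 [ 0.468 -0.071  0.097]
329 294 0.142 [ 0.467 -0.071  0.099]
329 296 0.1403 [ 0.467 -0.071  0.101]
329 298 0.1392 [ 0.467 -0.071  0.102]
343 276 0.2004 [ 0.479 -0.057  0.043]
343 278 0.2088 [ 0.483 -0.055  0.036]
343 280 0.2072 [ 0.484 -0.054  0.038]
343 282 0.2122 [ 0.487 -0.053  0.034]
343 284 0.2106 [ 0.487 -0.053  0.035]
343
[... 689 characters left out ...]
12 [ 0.47  -0.078  0.124]
338 221 1.3358 [ 0.47  -0.076  0.116]
338 224 1.3354 [ 0.469 -0.079  0.11 ]
338 227 1.3443 [ 0.472 -0.073  0.101]
338 230 1.3457 [ 0.471 -0.075  0.094]
338 233 1.3551 [ 0.474 -0.069  0.084]
338 236 1.344 [ 0.469 -0.081  0.081]
338 239 1.3507 [ 0.471 -0.077  0.072]
338 242 1.3531 [ 0.471 -0.077  0.065]
343 215 1.3162 [ 0.476 -0.093  0.136]
343 218 1.3368 [ 0.482 -0.077  0.123]
343 221 1.3424 [ 0.483 -0.074  0.114]
343 224 1.3401 [ 0.482 -0.078  0.108]
343 227 1.3436 [ 0.482 -0.078  0.101]
343 230 1.3661 [ 0.489 -0.06   0.086]
343 233 1.362 [ 0.487 -0.066  0.081]
343 236 1.3628 [ 0.486 -0.068  0.074]
343 239 1.539 [0.544 0.083 0.002]
343 242 1.5197 [0.537 0.063 0.002]
```

View pics/s4.png

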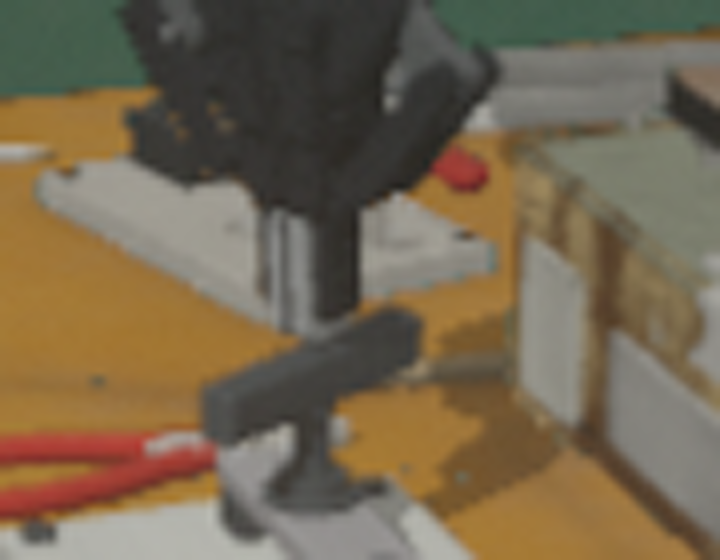

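View pics/w4.png

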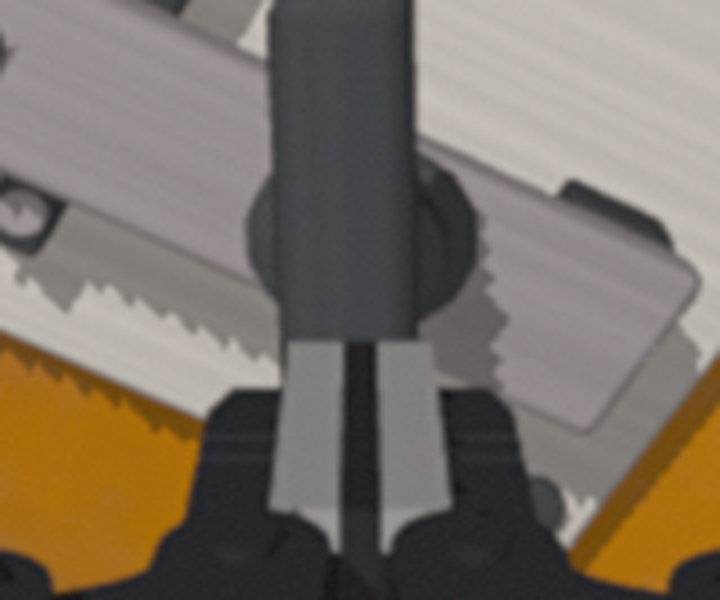

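The depth shows the closed finger ends really stand at z ≈ 0.091 while the TCP reads 0.056, so the tips are about 35 mm short of the reading. They're still above the bar (top 0.083). I'll open again, go down 28 mm, and check in the picture.

Request:
send_rows(
  plan=[
    [0,0,0,0],
    [0,0,0,0],
    [0,0,0,0],
    [0,0,0,0],
    [0,4,0,0],
    [0,4,0,0],
    [0,4,0,0],
    [0,4,0,0],
    [0,4,0,0],
    [0,4,0,0],
    [0,2,0,0],
    [0,0,0,0],
  ],
  hand=50,
)

```text
t: 7.2
tcp_pos: [0.4787, -0.0661, 0.0264]
eef_rot: [[-0.493, 0.037, -0.869], [0.869, -0.01, -0.494], [-0.027, -0.999, -0.027]]
force: [0.4, 0.7, -0.0]
opening: 0.05
```

```bash
python3 -c "
from h import *
st((477.3,-66,28),119.8)
c=eyes.camera('wrist');cv2.imwrite('pics/wrist5.png',c['pixels'])
d=c['range_z']
for u,v in((265,300),(270,310),(390,300),(330,285)):
      z=d[v,u]; q=np.array(c['rotation'])@(np.array([(u-c['cx'])/c['fx'],(v-c['cy'])/c['fy'],1])*z)+c['xyz']; print(u,v,z,q.round(3))
"
```

```text
t7.20 tcp [478.7 -66.1  26.4] yaw 119.6 q6 -2.48 F [ 0.4  0.7 -0. ] T [ 0.02  0.04 -0.06] op 50.0
shift [ 0.7 -1.7  1.1]
turn -0.2
265 300 0.13967644 [ 0.481 -0.092  0.073]
270 310 0.15241927 [ 0.49  -0.087  0.063]
390 300 0.14985088 [ 0.461 -0.046  0.063]
330 285 0.12791461 [ 0.46  -0.075  0.082]
```

View pics/wrist5.png

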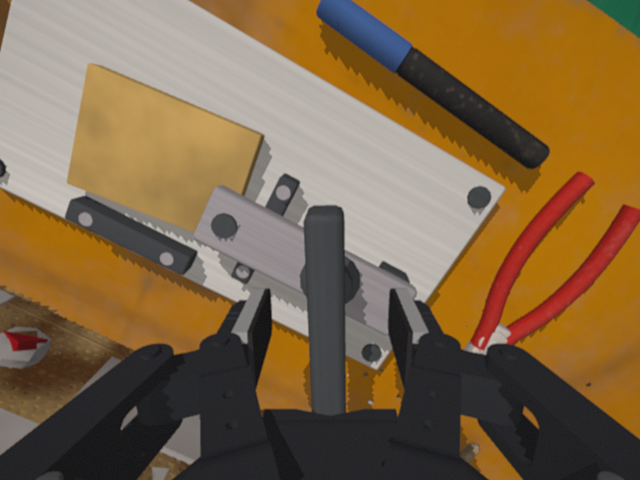

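Bar at columns 308–344 between the pads (270 and 390), tips at about z = 0.063. I'll close.

Request:
send_rows(
  plan=[
    [0,0,0,0],
    [0,0,0,0],
    [0,0,0,0],
    [0,0,0,0],
    [0,0,0,0],
    [0,0,0,0],
  ],
  hand=0,
  force=60,
)

```text
t: 7.75
tcp_pos: [0.4794, -0.0669, 0.0271]
eef_rot: [[-0.493, 0.039, -0.869], [0.869, -0.011, -0.494], [-0.029, -0.999, -0.028]]
force: [0.9, -1.5, -1.4]
opening: 0.0129
```

```bash
python3 -c "
from h import *
st((477.3,-66,28),119.8)
c=eyes.camera('wrist');cv2.imwrite('pics/wrist6.png',c['pixels'])
"
```

```text
t7.75 tcp [479.4 -66.9  27.1] yaw 119.6 q6 -2.48 F [ 0.9 -1.5 -1.4] T [0.24 0.12 0.18] op 12.9
shift [ 1.8 -0.9  1.3]
turn -0.2
```

View pics/wrist6.png

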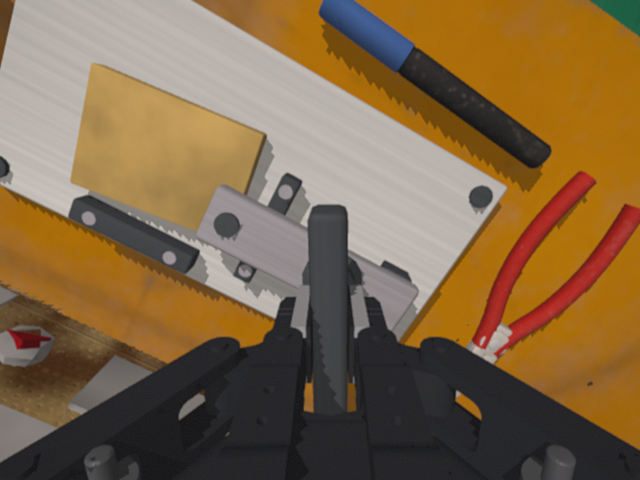

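Gripped (12.9 mm). I'll turn clockwise (+), rising 2 mm/rad along with it.

Request:
send_rows(
  plan=[
    [0,0,0,3],
    [0,-0.1,0,4],
    [0,-0.2,0,5],
    [0,-0.2,0,5],
    [0,-0.2,0,5],
    [0,-0.2,0,5],
  ],
)

```text
t: 8.3
tcp_pos: [0.4796, -0.0678, 0.0281]
eef_rot: [[-0.029, 0.039, -0.999], [0.999, -0.014, -0.029], [-0.015, -0.999, -0.039]]
force: [0.4, -2.8, -2.0]
opening: 0.013
```

```bash
python3 -c "
from h import *
st((479,-66.5,28),119.6)
c=eyes.camera('wrist');cv2.imwrite('pics/wrist7.png',c['pixels'])
"
```

```text
t8.30 tcp [479.6 -67.8  28.1] yaw 91.6 q6 -1.99 F [ 0.4 -2.8 -2. ] T [-0.32  0.18  0.14] op 13.0
shift [1.3 0.1 0.5]
turn -28.0
```

View pics/wrist7.png

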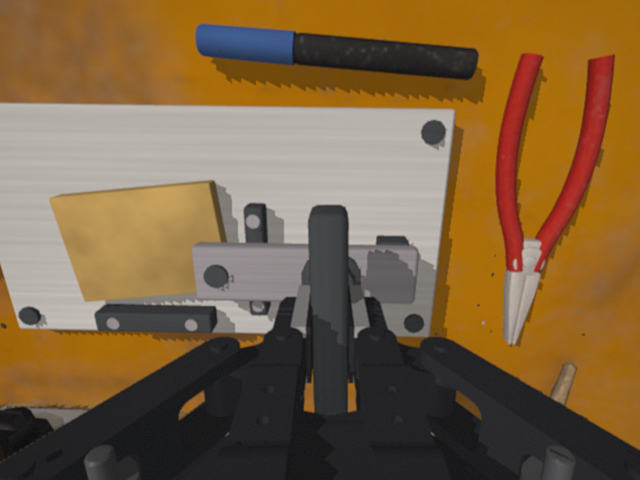

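The bar has turned 28° with the tool and is still square in the jaws. Continuing.

Request:
send_rows(
  plan=[
    [0,-0.2,0,6],
    [0,-0.2,0,6],
    [0,-0.2,0,6],
    [0,-0.2,0,6],
    [0,-0.2,0,6],
    [0,-0.2,0,6],
    [0,-0.2,0,6],
    [0,-0.2,0,6],
    [0,-0.2,0,6],
    [0,-0.2,0,6],
  ],
)

```text
t: 9.18
tcp_pos: [0.4784, -0.0695, 0.0302]
eef_rot: [[0.863, 0.035, -0.504], [0.505, -0.02, 0.863], [0.02, -0.999, -0.034]]
force: [1.9, -1.5, -0.8]
opening: 0.0128
```

```bash
python3 -c "
from h import *
st((479,-66.5,28),119.6)
"
```

```text
t9.18 tcp [478.4 -69.5  30.2] yaw 30.4 q6 -0.91 F [ 1.9 -1.5 -0.8] T [-0.42  0.74  0.26] op 12.8
shift [2.  2.2 2.3]
turn -89.2
```

Request:
send_rows(
  plan=[
    [0.5,-0.2,0.5,6],
    [0.5,-0.2,0.5,6],
    [0.2,-0.2,0.3,6],
    [0.2,-0.2,0.3,6],
    [0,-0.2,0.3,6],
    [0,-0.2,0.2,6],
    [0,-0.2,0.2,6],
  ],
)

```text
t: 9.77
tcp_pos: [0.4771, -0.0697, 0.0319]
eef_rot: [[0.976, 0.028, 0.217], [-0.216, -0.027, 0.976], [0.034, -0.999, -0.02]]
force: [1.4, -1.9, -1.3]
opening: 0.0133
```

```bash
python3 -c "
from h import *
st((479,-66.5,28),119.6)
"
```

```text
t9.77 tcp [477.1 -69.7  31.9] yaw -12.5 q6 -0.15 F [ 1.4 -1.9 -1.3] T [-0.29  0.73  0.21] op 13.3
shift [1.  3.9 3.7]
turn -132.1
```

Request:
send_rows(
  plan=[
    [0,-0.1,0.3,4],
    [0,-0.1,0.3,4],
    [0,-0.1,0.3,4],
    [0,-0.1,0.3,4],
  ],
)

```text
t: 10.1
tcp_pos: [0.4766, -0.0696, 0.0325]
eef_rot: [[0.876, 0.025, 0.482], [-0.481, -0.029, 0.876], [0.036, -0.999, -0.014]]
force: [0.6, -3.6, 0.3]
opening: 0.0131
```

```bash
python3 -c "
from h import *
st((479,-66.5,28),119.6)
"
```

```text
t10.10 tcp [476.6 -69.6  32.5] yaw -28.8 q6 0.14 F [ 0.6 -3.6  0.3] T [-0.28  0.8   0.24] op 13.1
shift [0.4 4.4 4. ]
turn -148.4
```

Request:
send_rows(
  plan=[
    [0,-0.1,0.3,4],
    [0,-0.1,0.3,4],
    [0,-0.1,0.3,4],
    [0,-0.1,0.3,4],
  ],
)

```text
t: 10.43
tcp_pos: [0.4764, -0.0698, 0.0329]
eef_rot: [[0.714, 0.021, 0.7], [-0.699, -0.034, 0.714], [0.039, -0.999, -0.009]]
force: [1.3, -1.2, -1.1]
opening: 0.0134
```

```bash
python3 -c "
from h import *
st((479,-66.5,28),119.6)
"
```

```text
t10.43 tcp [476.4 -69.8  32.9] yaw -44.4 q6 0.42 F [ 1.3 -1.2 -1.1] T [0.02 0.36 3.53] op 13.4
shift [-0.6  4.9  4.2]
turn -164.0
```

Torque about z jumped from 0.2 to 3.5 N m at 164°, which looks like the stop. One small row to confirm.

Request:
send_rows(
  plan=[
    [0,0,0,2],
  ],
)

```text
t: 10.52
tcp_pos: [0.4763, -0.0699, 0.0329]
eef_rot: [[0.695, 0.021, 0.719], [-0.718, -0.036, 0.695], [0.04, -0.999, -0.01]]
force: [2.0, 0.8, -0.2]
opening: 0.0126
```

```bash
python3 -c "
from h import *
st((479,-66.5,28),119.6)
c=eyes.camera('wrist');cv2.imwrite('pics/wrist8.png',c['pixels'])
d=c['range_z']
"
```

```text
t10.52 tcp [476.3 -69.9  32.9] yaw -46.0 q6 0.45 F [ 2.   0.8 -0.2] T [0.49 0.03 4.02] op 12.6
shift [-0.8  4.9  4.4]
turn -165.6
```

View pics/wrist8.png

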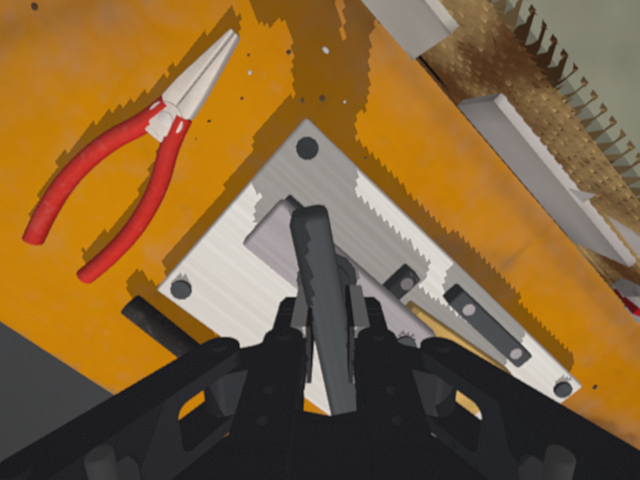

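Request:
send_rows(
  plan=[
    [0,0,0,0],
    [0,0,0,0],
    [0,0,0,0],
    [0,0,0,0],
    [0,-10,0,0],
    [0,-20,0,0],
    [0,-30,0,0],
    [0,-35,0,0],
    [0,-35,0,0],
    [0,0,0,0],
  ],
  hand=60,
)

```text
t: 11.4
tcp_pos: [0.4723, -0.0638, 0.1673]
eef_rot: [[0.696, 0.017, 0.718], [-0.717, -0.029, 0.696], [0.033, -0.999, -0.008]]
force: [1.3, -1.0, -0.4]
opening: 0.0601
```

```bash
python3 -c "
from h import *
st()
print(monitor.observe()['eef_rot'])
c=eyes.camera('wrist');cv2.imwrite('pics/wrist9.png',c['pixels'])
"
```

```text
t11.40 tcp [472.3 -63.8 167.3] yaw -45.9 q6 0.44 F [ 1.3 -1.  -0.4] T [-0.01  0.01  0.01] op 60.1
[[ 0.69598282  0.01703869  0.71785625]
 [-0.7173007  -0.02941786  0.69614244]
 [ 0.03297916 -0.99942197 -0.00825246]]
```

View pics/wrist9.png

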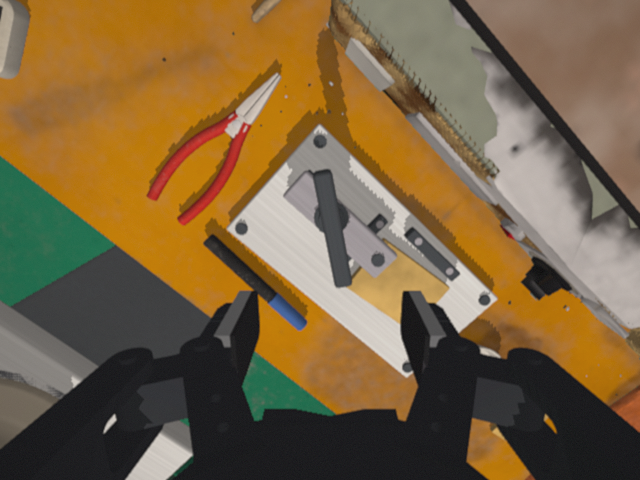

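```bash
cat >> h.py <<'E'
th=np.radians(.775);RJ=np.array([[np.cos(th),-np.sin(th)],[np.sin(th),np.cos(th)]]);OJ=np.array([463.13,-131.58])
def j2w(x,y): return OJ+RJ@[x,y]
def w2j(p): return RJ.T@(np.array(p)[:2]-OJ)
E
python3 -c "
from h import *
c=eyes.camera('wrist')
a,b=[onplane(c,u,v,.088)*1000 for u,v in((323,172),(342,287))]
print('bar jig',w2j(a),w2j(b),w2j((a+b)/2),np.degrees(np.arctan2(*(a-b)[1::-1])))
d=c['range_z']
for u,v in((300,195),(372,270),(357,238),(332,230)):
      z=d[v,u]; q=np.array(c['rotation'])@(np.array([(u-c['cx'])/c['fx'],(v-c['cy'])/c['fy'],1])*z)+c['xyz']; print(u,v,z,q.round(4))
p=j2w(-47,-30);st((p[0],p[1],130),-89.2)
"
```

```text
bar jig [ 40.55715301 100.70168015] [-12.65265624  31.49469172] [13.95224838 66.09818593] 53.22010832307075
300 195 0.29989406 [ 0.4716 -0.0341  0.0398]
372 270 0.32263565 [ 0.4661 -0.1264  0.0389]
357 238 0.31263494 [ 0.478  -0.0951  0.0396]
332 230 0.26058814 [ 0.4768 -0.0638  0.0869]
t11.50 tcp [470.2 -63.2 162.4] yaw -45.9 q6 0.44 F [ 0.3  0.5 -0.5] T [0.02 0.02 0.04] op 59.9
shift [  32.8   34.5 -107.1]
turn 43.3
```

Request:
send_rows(
  plan=[
    [8,0,-27,0],
    [8,0,-27,0],
    [8,0,-27,0],
    [8,5,-26,0],
    [0,0,0,7.1],
    [0,0,0,7.1],
    [0,0,0,7.1],
    [0,0,0,7.1],
    [0,0,0,7.1],
    [0,0,0,7],
    [0,0,0,0],
  ],
  hand=0,
)

```text
t: 12.42
tcp_pos: [0.4061, -0.1606, 0.1425]
eef_rot: [[0.019, -0.013, 1.0], [-1.0, -0.006, 0.019], [0.006, -1.0, -0.013]]
force: [0.3, -0.8, 0.6]
opening: -0.0005
```

```bash
python3 -c "
from h import *
p=j2w(-47,-37);st((p[0],p[1],20),-89.2)
c=eyes.camera('wrist');cv2.imwrite('pics/wrist10.png',c['pixels'])
"
```

```text
t12.42 tcp [ 406.1 -160.6  142.5] yaw -88.9 q6 0.92 F [ 0.3 -0.8  0.6] T [-0.02 -0.03 -0.06] op -0.5
shift [  8.1 122.4  12. ]
turn 0.3
```

View pics/wrist10.png

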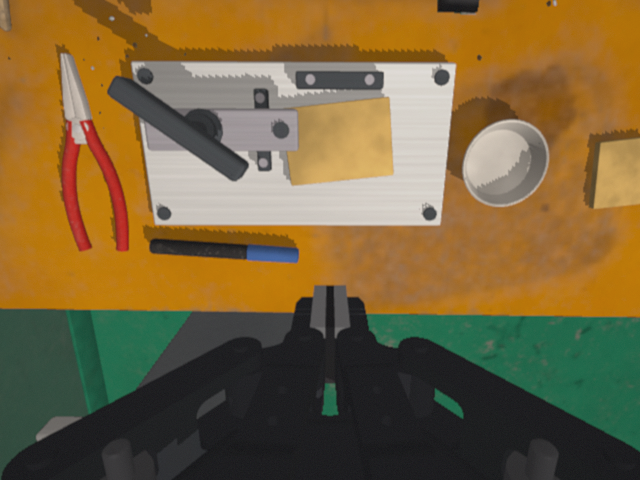

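Clear view: block corners near (389,97), (393,176), (292,185), and the plate is fully visible. I'll refine both.

```bash
cat >> h.py <<'E'
def look(c,box,pbox,show=None):
    r,m=plate(c,pbox); print('plate',np.round(r[0],1),np.round(r[1],1),round(r[2],2))
    P,mb=colored(c,box,(12,70,90),(28,255,255),.022)
    im=c['pixels'].copy(); im[mb]=(255,0,255)
    return P,mb,im
E
python3 - <<'E'
from h import *
c=eyes.camera('wrist')
P,mb,im=look(c,(284,88,402,192),(125,55,462,232))
cv2.imwrite('pics/mb.png',cv2.resize(im[50:240,120:470],None,fx=2.2,fy=2.2))
J=np.array([w2j(p) for p in P])
# edge lines
ap=cv2.approxPolyDP(J.astype(np.float32)[:,None],4,True)[:,0]; print(ap.round(1))
for nm,sel in dict(right=(J[:,1]<-68)&(J[:,0]>-12)&(J[:,0]<30),near=(J[:,0]<-15)&(J[:,1]>-70)&(J[:,1]<-6),far=(J[:,0]>25)&(J[:,1]>-65)&(J[:,1]<-10)).items():
    q=J[sel].astype(np.float32); vx,vy,x,y=cv2.fitLine(q,cv2.DIST_HUBER,0,.01,.01)[:,0]; print(nm,np.degrees(np.arctan2(vy,vx)).round(1),x.round(1),y.round(1),len(q))
E
```

```text
plate [ 463.1 -132.4] [129.2 248.5] 0.75
[[ 38.1 -72.6]
 [ 30.9   2.7]
 [ 28.1  -4.2]
 [  0.6  -3.7]
 [ -1.8   5.8]
 [-27.9   2.4]
 [-19.1 -79.2]]
right 6.4 9.1 -76.1 56
near -83.8 -23.8 -38.1 79
far -83.7 35.1 -37.3 72
```

View pics/mb.png

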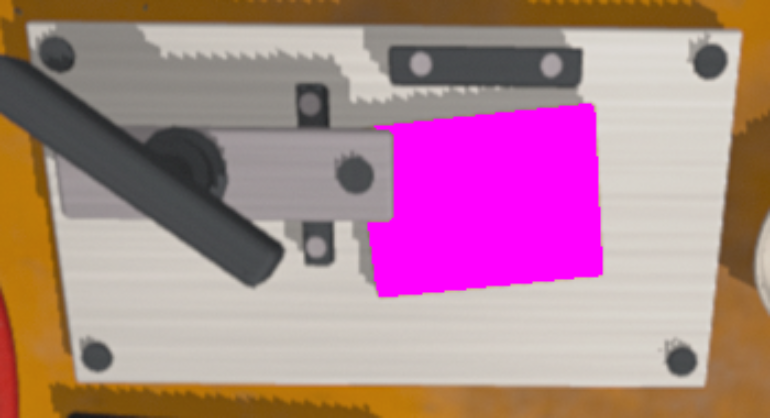

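Request:
send_rows(
  plan=[
    [3,15,4,0],
    [3,15,4,0],
    [2,15,4,0.3],
    [0,15,0,0],
    [0,15,0,0],
    [0,15,0,0],
    [0,15,0,0],
    [0,10,0,0],
    [0,0,0,0],
  ],
)

```text
t: 13.27
tcp_pos: [0.4166, -0.1683, 0.0196]
eef_rot: [[0.058, -0.015, 0.998], [-0.998, -0.004, 0.058], [0.003, -1.0, -0.015]]
force: [0.6, 0.0, -0.1]
opening: 0.0004
```

```bash
python3 -c "
from h import *
p=j2w(-47,-37);st((p[0],p[1],-18),-89.2)
print(monitor.observe()['eef_rot'][:,1])
"
```

```text
t13.27 tcp [ 416.6 -168.3   19.6] yaw -86.7 q6 0.88 F [ 0.6  0.  -0.1] T [0.03 0.03 0.05] op 0.4
shift [ 0.8 37.6  0.5]
turn 2.5
[-0.01486218 -0.00406534 -0.99988129]
```

Request:
send_rows(
  plan=[
    [0,8,0,1],
    [0,8,0,1],
    [0,7,0,0.5],
    [0,5,0,0],
    [0,3,0,0],
    [0,1.5,0,0],
    [0,0,0,0],
  ],
)

```text
t: 13.85
tcp_pos: [0.4165, -0.1686, -0.0155]
eef_rot: [[0.016, -0.014, 1.0], [-1.0, -0.004, 0.016], [0.004, -1.0, -0.014]]
force: [-0.6, -0.8, -0.2]
opening: -0.0
```

```bash
python3 -c "
from h import *
p=j2w(-47,-37);st((p[0],p[1],-18),-89.2)
c=eyes.camera('wrist');cv2.imwrite('pics/wrist11.png',c['pixels'])
d=c['range_z']
for v in (278,280,282,284,286,288,290,292):
  for u in (320,340):
      z=d[v,u]; q=np.array(c['rotation'])@(np.array([(u-c['cx'])/c['fx'],(v-c['cy'])/c['fy'],1])*z)+c['xyz']; print(u,v,q.round(4))
c=eyes.camera('side');cv2.imwrite('pics/s11.png',cv2.resize(c['pixels'][190:330,230:400],None,fx=4.5,fy=4,interpolation=cv2.INTER_CUBIC))
"
```

```text
t13.85 tcp [ 416.5 -168.6  -15.5] yaw -89.1 q6 0.93 F [-0.6 -0.8 -0.2] T [-0.01  0.01 -0.01] op -0.0
shift [0.6 2.5 0.1]
turn 0.1
320 278 [ 0.4283 -0.1637  0.0117]
340 278 [ 0.428  -0.1725  0.0106]
320 280 [ 0.4281 -0.1637  0.0134]
340 280 [ 0.4278 -0.1724  0.0125]
320 282 [ 0.4262 -0.1637  0.0112]
340 282 [ 0.4264 -0.1725  0.0114]
320 284 [ 0.4245 -0.1637  0.0096]
340 284 [ 0.4261 -0.1725  0.0128]
320 286 [ 0.4283 -0.1639  0.0199]
340 286 [ 0.4281 -0.1722  0.0192]
320 288 [ 0.4284 -0.1639  0.022 ]
340 288 [ 0.4285 -0.1721  0.022 ]
320 290 [ 0.4291 -0.164   0.0253]
340 290 [ 0.4282 -0.1721  0.0231]
320 292 [ 0.4287 -0.164   0.0263]
340 292 [ 0.4283 -0.172   0.0253]
```

View pics/wrist11.png

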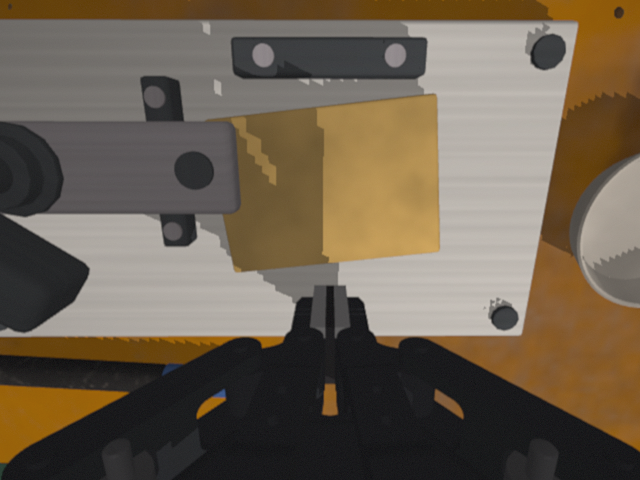

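View pics/s11.png

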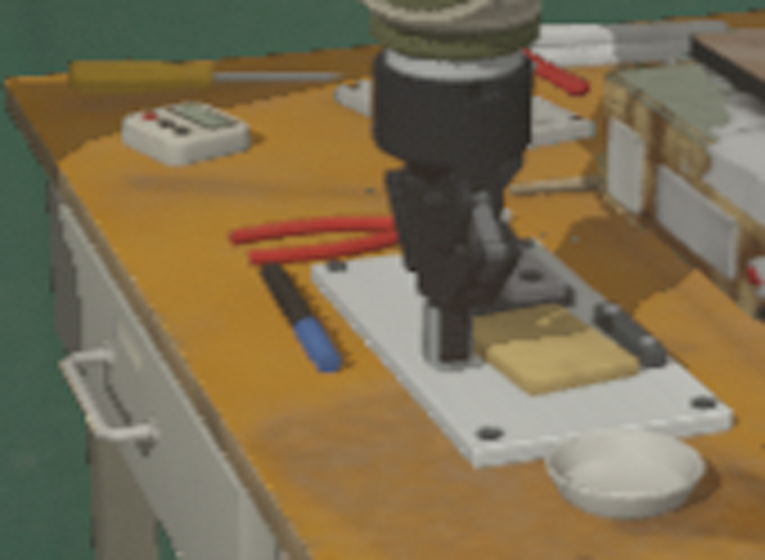

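Tips at z ≈ 0.0185 and 10 mm short of the block's near face. I'll go down 2 mm and push slowly.

Request:
send_rows(
  plan=[
    [0,1.5,0,0],
    [0,0.7,2,0],
    [0,0,3,0],
    [0,0,2,0],
    [0,0,2,0],
    [0,0,1.5,0],
    [0,0,1.5,0],
    [0,0,1.5,0],
  ],
)

```text
t: 14.62
tcp_pos: [0.43, -0.168, -0.0169]
eef_rot: [[0.017, -0.016, 1.0], [-1.0, -0.004, 0.017], [0.004, -1.0, -0.017]]
force: [-5.8, -1.1, 4.3]
opening: -0.0001
```

```bash
python3 -c "
from h import *
p=j2w(-26,-37);st((p[0],p[1],-18),-89.2)"
```

```text
t14.62 tcp [ 430.  -168.   -16.9] yaw -89.0 q6 0.94 F [-5.8 -1.1  4.3] T [-0.01  0.9   0.02] op -0.1
shift [1.  1.  7.6]
turn 0.2
```

Request:
send_rows(
  plan=[
    [0,0,1.2,0],
    [0,0,1.2,0],
    [0,0,1.2,0],
    [0,0,1,0],
  ],
)

```text
t: 14.95
tcp_pos: [0.4327, -0.1672, -0.0168]
eef_rot: [[0.018, -0.022, 1.0], [-1.0, -0.003, 0.018], [0.002, -1.0, -0.022]]
force: [-4.4, -1.0, 4.3]
opening: 0.0003
```

```bash
python3 -c "
from h import *
p=j2w(-26,-37);st((p[0],p[1],-18),-89.2)"
```

```text
t14.95 tcp [ 432.7 -167.2  -16.8] yaw -88.9 q6 0.95 F [-4.4 -1.   4.3] T [-0.02  0.72  0.04] op 0.3
shift [1.8 1.1 5. ]
turn 0.3
```

Request:
send_rows(
  plan=[
    [0,-0.2,1.2,0],
    [0,0,1.2,0],
    [0,0,1.2,0],
    [0,0,1,0],
  ],
)

```text
t: 15.28
tcp_pos: [0.4337, -0.1661, -0.0168]
eef_rot: [[0.02, -0.031, 0.999], [-1.0, -0.0, 0.02], [-0.0, -1.0, -0.031]]
force: [-9.7, -2.9, 7.3]
opening: -0.0
```

```bash
python3 -c "
from h import *
p=j2w(-26,-37);st((p[0],p[1],-18),-89.2)
c=eyes.camera('wrist');cv2.imwrite('pics/wrist12.png',c['pixels'])"
```

```text
t15.28 tcp [ 433.7 -166.1  -16.8] yaw -88.9 q6 0.96 F [-9.7 -2.9  7.3] T [-0.39  1.49 -0.03] op -0.0
shift [2.9 1.1 3.9]
turn 0.3
```

View pics/wrist12.png

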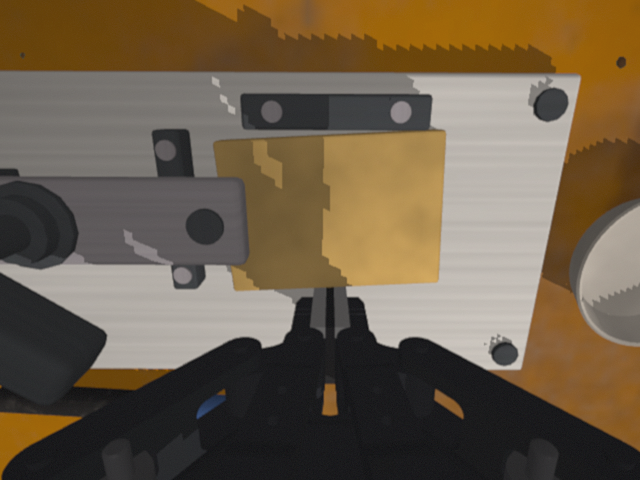

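The block's right end touches the back rail (432,130) and it is swinging square, with about 3° left. Continuing gently.

Request:
send_rows(
  plan=[
    [0,-0.3,1.3,0],
    [0,-0.2,1.3,0],
    [0,0,1.3,0],
    [0,0,1.3,0],
  ],
)

```text
t: 15.67
tcp_pos: [0.434, -0.1647, -0.0167]
eef_rot: [[0.021, -0.043, 0.999], [-1.0, 0.003, 0.021], [-0.004, -0.999, -0.043]]
force: [-11.4, -2.3, 9.5]
opening: 0.0001
```

```bash
python3 -c "
from h import *
p=j2w(-26,-37);st((p[0],p[1],-18),-89.2)"
```

```text
t15.67 tcp [ 434.  -164.7  -16.7] yaw -88.8 q6 0.96 F [-11.4  -2.3   9.5] T [-0.5   1.89 -0.02] op 0.1
shift [4.4 1.2 3.6]
turn 0.4
```

Request:
send_rows(
  plan=[
    [0,-0.2,1.3,0],
    [0,0,1.3,0],
    [0,0,1.3,0],
    [0,0,1.3,0],
  ],
)

```text
t: 16.0
tcp_pos: [0.4339, -0.1638, -0.0165]
eef_rot: [[0.023, -0.055, 0.998], [-1.0, 0.005, 0.023], [-0.007, -0.998, -0.055]]
force: [-10.6, -3.2, 7.9]
opening: -0.0
```

```bash
python3 -c "
from h import *
p=j2w(-26,-37);st((p[0],p[1],-18),-89.2)
c=eyes.camera('wrist');cv2.imwrite('pics/wrist13.png',c['pixels'])"
```

```text
t16.00 tcp [ 433.9 -163.8  -16.5] yaw -88.7 q6 0.97 F [-10.6  -3.2   7.9] T [-0.48  1.76  0.05] op -0.0
shift [5.2 1.3 3.7]
turn 0.5
```

View pics/wrist13.png

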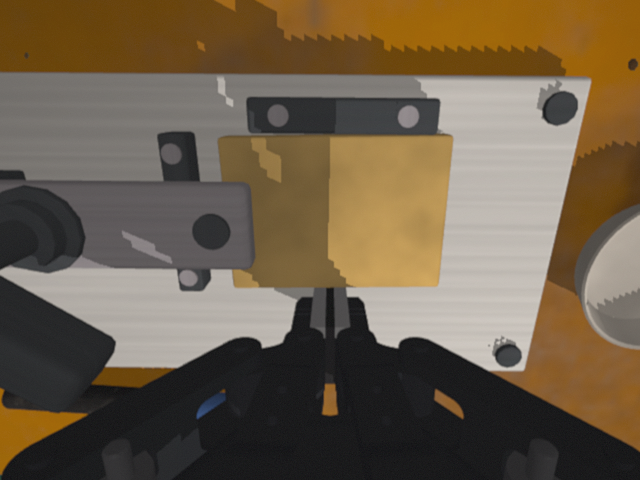

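Block's far edge now runs along the back rail. I'll back off, lift and measure.

Request:
send_rows(
  plan=[
    [0,-1,-3,0],
    [0,-1,-5,0],
    [0,-10,-5,0],
    [0,-20,0,0],
    [0,-25,0,0],
    [0,-25,0,0],
    [0,-25,0,0],
    [0,-20,-10,0],
    [0,0,0,0],
  ],
)

```text
t: 16.8
tcp_pos: [0.4181, -0.1653, 0.1211]
eef_rot: [[0.022, -0.048, 0.999], [-1.0, 0.004, 0.022], [-0.005, -0.999, -0.048]]
force: [0.1, -0.8, -0.1]
opening: 0.0002
```

```bash
cat > meas.py <<'E'
from h import *
import sys
c=eyes.camera('wrist'); hsv=cv2.cvtColor(c['pixels'],cv2.COLOR_BGR2HSV)
st()
def px(x,y,z): 
    w=j2w(x,y)/1000; return proj(c,[w[0],w[1],z])
q=np.array([px(x,y,.022) for x in(-45,50) for y in(-95,30)]); b=(max(int(q[:,0].min()),0),max(int(q[:,1].min()),0),int(q[:,0].max()),int(q[:,1].max()))
q=np.array([px(x,y,.012) for x in(-71,71) for y in(-131,131)]); pb=(max(int(q[:,0].min()),0),max(int(q[:,1].min()),0),int(q[:,0].max()),int(q[:,1].max()))
P,mb,im=look(c,b,pb)
J=np.array([w2j(p) for p in P])
def ln(sel,nm):
    qq=J[sel].astype(np.float32)
    if len(qq)<8: print(nm,'few');return
    vx,vy,x,y=cv2.fitLine(qq,cv2.DIST_HUBER,0,.01,.01)[:,0]; a=np.degrees(np.arctan2(vy,vx)); print(nm,a.round(2),x.round(1),y.round(1),len(qq))
x0,x1=np.percentile(J[:,0],[2,98]);y0=np.percentile(J[:,1],2)
ln((abs(J[:,1]-y0)<6)&(J[:,0]>x0+10)&(J[:,0]<x1-10),'right')
ln((abs(J[:,0]-x0)<6)&(J[:,1]>y0+10)&(J[:,1]<-12),'near')
ln((abs(J[:,0]-x1)<6)&(J[:,1]>y0+10)&(J[:,1]<-12),'far')
cv2.imwrite('pics/'+sys.argv[1],im)
E
python3 meas.py m14.png
```

```text
t16.85 tcp [ 418.2 -165.2  119.7] yaw -88.8 q6 0.93 F [ 1.   0.2 -0. ] T [ 0.01 -0.05 -0.05] op 0.1
plate [ 463.3 -132.4] [129.1 248.3] 0.77
right 0.95 14.6 -74.6 57
near -89.54 -14.6 -39.6 70
far -89.6 44.2 -42.6 76
```

View pics/m14.png

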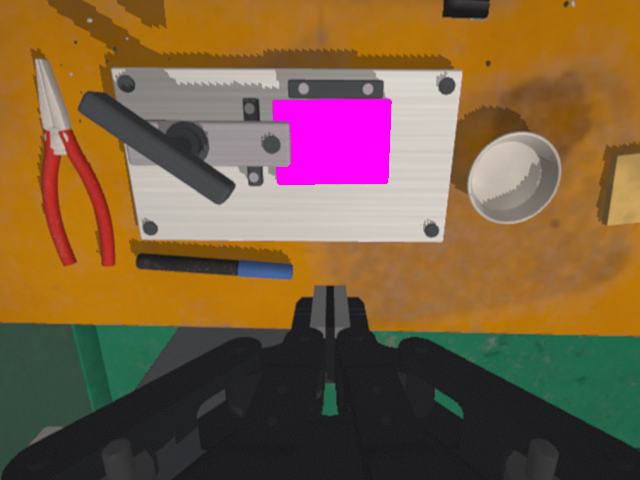

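```bash
python3 -c "
from h import *
p=j2w(13,-101);st((p[0],p[1],110),.8)"
```

```text
t16.85 tcp [ 418.2 -165.2  119.7] yaw -88.8 q6 0.93 F [ 1.   0.2 -0. ] T [ 0.01 -0.05 -0.05] op 0.1
shift [68.5  6.5 58.2]
turn -89.6
```

Request:
send_rows(
  plan=[
    [23,0,20,0],
    [23,0,20,0],
    [23,0,20,0],
    [0,0,0,-7],
    [0,0,0,-7],
    [0,0,0,-7],
    [0,0,0,-7],
    [0,0,0,-7],
    [0,0,0,-7],
    [0,0,0,-7],
    [0,0,0,-7],
    [0,0,0,-7],
    [0,0,0,-7],
    [0,0,0,-7],
    [0,0,0,-7],
    [0,0,0,-6],
    [0,0,0,0],
  ],
)

```text
t: 18.27
tcp_pos: [0.4792, -0.2317, 0.1015]
eef_rot: [[0.996, -0.059, -0.065], [0.067, 0.02, 0.998], [-0.058, -0.998, 0.024]]
force: [0.0, 1.4, 1.0]
opening: 0.0
```

```bash
python3 -c "
from h import *
p=j2w(13,-101);st((p[0],p[1],20),.8);print(monitor.observe()['eef_rot'][:,1])
c=eyes.camera('wrist');cv2.imwrite('pics/wrist15.png',c['pixels'])"
```

```text
t18.27 tcp [ 479.2 -231.7  101.5] yaw 3.8 q6 -0.72 F [0.  1.4 1. ] T [-0.07 -0.04  0.03] op 0.0
shift [ 2.9 81.4 -2.6]
turn 3.0
[-0.05901244  0.02017921 -0.99805327]
```

View pics/wrist15.png

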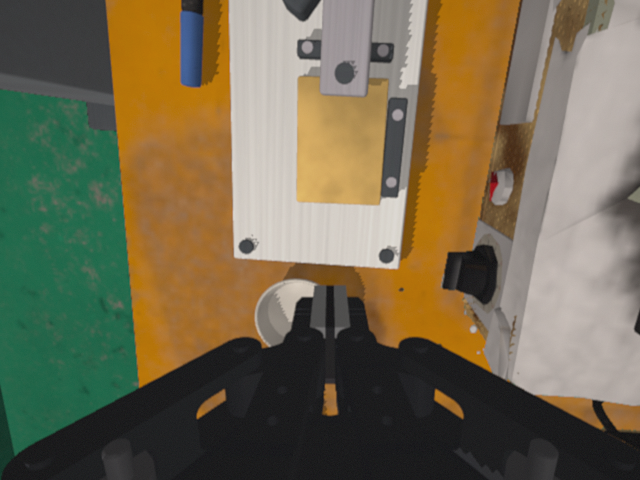

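Request:
send_rows(
  plan=[
    [0,14,0,1],
    [0,14,0,1],
    [0,14,0,1],
    [0,14,0,0],
    [0,14,0,0],
    [0,14,0,0],
    [0,10,0,0],
    [0,0,0,0],
  ],
)

```text
t: 18.98
tcp_pos: [0.4733, -0.2289, 0.0011]
eef_rot: [[0.998, -0.059, 0.028], [-0.026, 0.022, 0.999], [-0.06, -0.998, 0.02]]
force: [-0.4, 0.3, 0.7]
opening: 0.0
```

```bash
python3 -c "
from h import *
p=j2w(11,-101);st((p[0],p[1],-17),.8)
c=eyes.camera('wrist');cv2.imwrite('pics/wrist16.png',c['pixels'])"
```

```text
t18.98 tcp [ 473.3 -228.9    1.1] yaw -1.5 q6 -0.63 F [-0.4  0.3  0.7] T [0.01 0.   0.03] op 0.0
shift [ 3.4 17.9 -3.8]
turn -2.3
```

View pics/wrist16.png

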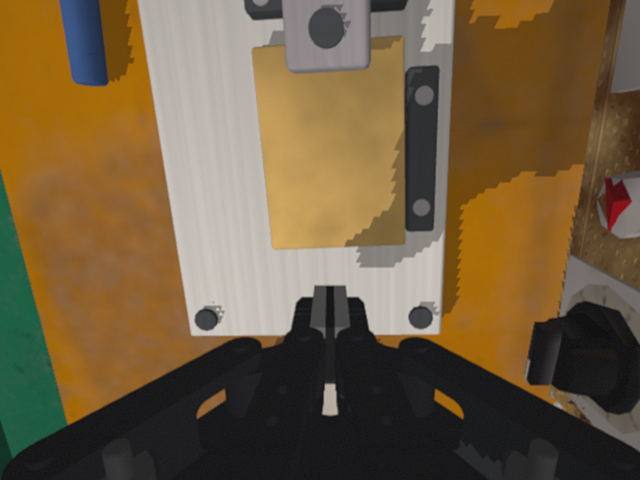

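Request:
send_rows(
  plan=[
    [1,5,0,-1.2],
    [1,5,0,-1],
    [0,4,0,0],
    [0,2.5,0,0],
    [0,1.5,0,0],
    [0,0,0,0],
  ],
)

```text
t: 19.53
tcp_pos: [0.476, -0.2296, -0.016]
eef_rot: [[0.998, -0.055, -0.011], [0.012, 0.019, 1.0], [-0.055, -0.998, 0.02]]
force: [-0.1, 0.5, -0.8]
opening: 0.0003
```

```bash
python3 -c "
from h import *
p=j2w(11,-76);st((p[0],p[1],-17),.8)
c=eyes.camera('wrist');cv2.imwrite('pics/wrist17.png',c['pixels'])
d=c['range_z']
for v in (278,282,284,286,288,290,292):
  for u in (320,340):
      z=d[v,u]; q=np.array(c['rotation'])@(np.array([(u-c['cx'])/c['fx'],(v-c['cy'])/c['fy'],1])*z)+c['xyz']; print(u,v,q.round(4),w2j(q*1000).round(1))
"
```

```text
t19.53 tcp [ 476.  -229.6  -16. ] yaw 0.7 q6 -0.66 F [-0.1  0.5 -0.8] T [-0.04 -0.04  0.04] op 0.3
shift [-0.5  1.5 22.2]
turn -0.1
320 278 [ 0.4738 -0.2189  0.0119] [  9.5 -87.4]
340 278 [ 0.4825 -0.2186  0.0119] [ 18.2 -87.3]
320 282 [ 0.4738 -0.2206  0.0123] [  9.5 -89.1]
340 282 [ 0.4826 -0.2205  0.0117] [ 18.2 -89.2]
320 284 [ 0.4737 -0.222   0.0111] [  9.4 -90.6]
340 284 [ 0.4826 -0.2216  0.0114] [ 18.2 -90.2]
320 286 [ 0.4746 -0.2186  0.0214] [ 10.3 -87.1]
340 286 [ 0.4828 -0.2188  0.0201] [ 18.5 -87.5]
320 288 [ 0.4746 -0.2193  0.0218] [ 10.3 -87.8]
340 288 [ 0.4828 -0.219   0.0217] [ 18.5 -87.7]
320 290 [ 0.4748 -0.2191  0.0243] [ 10.5 -87.6]
340 290 [ 0.4829 -0.219   0.0238] [ 18.6 -87.7]
320 292 [ 0.475  -0.219   0.0264] [ 10.7 -87.6]
340 292 [ 0.4829 -0.2188  0.0263] [ 18.6 -87.4]
```

View pics/wrist17.png

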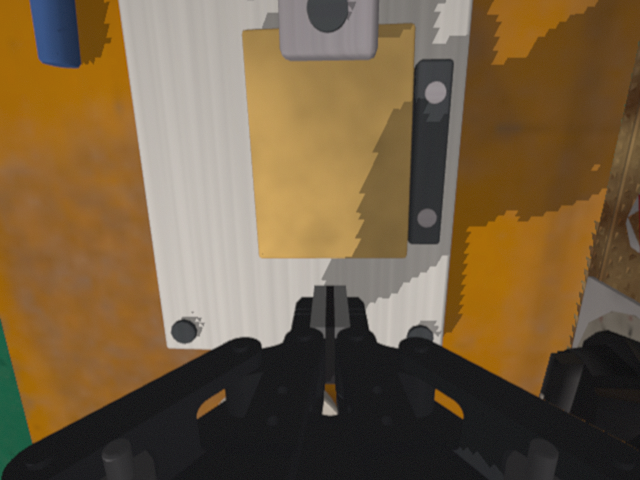

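Finger front at jig y = −87.5, x ≈ 14, tip z ≈ 0.0195. I'll lower 2 mm and push +y.

Request:
send_rows(
  plan=[
    [0,1.5,2,0],
    [0,1,4,0],
    [0,0,4,0],
    [0,0,3,0],
    [0,0,2,0],
    [0,0,1.5,0],
    [0,0,1.5,0],
  ],
)

```text
t: 20.17
tcp_pos: [0.476, -0.2106, -0.0176]
eef_rot: [[0.998, -0.054, -0.011], [0.012, 0.017, 1.0], [-0.054, -0.998, 0.017]]
force: [-0.6, -2.1, -1.3]
opening: -0.0001
```

```bash
python3 -c "
from h import *
p=j2w(11,-76);st((p[0],p[1],-17),.8)"
```

```text
t20.17 tcp [ 476.  -210.6  -17.6] yaw 0.7 q6 -0.63 F [-0.6 -2.1 -1.3] T [-0.36 -0.02  0.01] op -0.1
shift [-0.8 -0.5  3.2]
turn -0.1
```

Request:
send_rows(
  plan=[
    [0,0,1.5,0],
    [0,0,1.5,0],
    [0,0,1.5,0],
    [0,0,1.5,0],
  ],
)

```text
t: 20.5
tcp_pos: [0.4761, -0.2072, -0.0173]
eef_rot: [[0.999, -0.053, -0.012], [0.013, 0.01, 1.0], [-0.053, -0.999, 0.011]]
force: [-3.4, -12.3, -3.9]
opening: -0.0003
```

```bash
python3 -c "
from h import *
p=j2w(11,-76);st((p[0],p[1],-17),.8)"
```

```text
t20.50 tcp [ 476.1 -207.2  -17.3] yaw 0.7 q6 -0.62 F [ -3.4 -12.3  -3.9] T [-2.01  0.53  0.16] op -0.3
shift [-1.  -0.3 -0.2]
turn -0.1
```

Force rose to 12 N at the expected spot. One more light nudge, then look.

Request:
send_rows(
  plan=[
    [0,0,1.3,0],
    [0,0,1.3,0],
  ],
)

```text
t: 20.67
tcp_pos: [0.4761, -0.2075, -0.0172]
eef_rot: [[0.999, -0.053, -0.013], [0.013, 0.005, 1.0], [-0.053, -0.999, 0.006]]
force: [-1.9, -8.3, -4.4]
opening: -0.0001
```

```bash
python3 -c "
from h import *
st()
c=eyes.camera('wrist');cv2.imwrite('pics/wrist18.png',c['pixels'])"
```

```text
t20.67 tcp [ 476.1 -207.5  -17.2] yaw 0.8 q6 -0.62 F [-1.9 -8.3 -4.4] T [-1.42  0.32  0.06] op -0.1
```

View pics/wrist18.png

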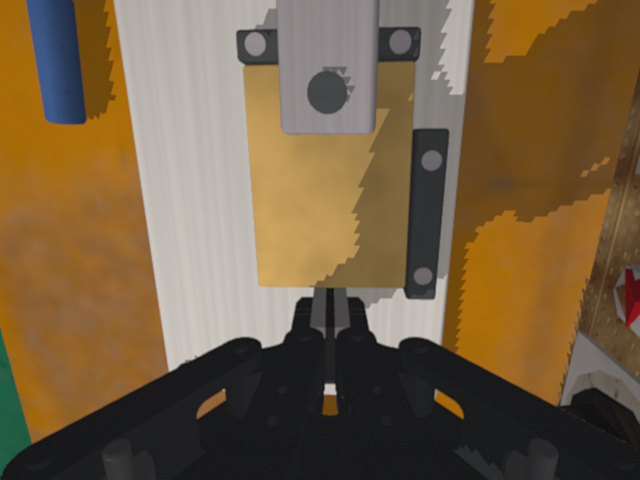

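The block's left edge sits on the side rail (row 64) and its far edge along the back rail (column 412). I'll back off, lift and measure.

Request:
send_rows(
  plan=[
    [0,0,-2,0],
    [0,0,-4,0],
    [0,-3,-6,0],
    [0,-15,-6,0],
    [0,-25,-5,0],
    [0,-25,-5,0],
    [0,-25,0,0],
    [0,-25,0,0],
    [0,-25,0,0],
    [0,-15,0,0],
    [0,0,0,0],
  ],
)

```text
t: 21.63
tcp_pos: [0.4847, -0.239, 0.1492]
eef_rot: [[0.998, -0.054, -0.011], [0.012, 0.011, 1.0], [-0.054, -0.998, 0.011]]
force: [0.2, -0.1, 0.2]
opening: -0.0004
```

```bash
python3 meas.py m19.png
```

```text
t21.68 tcp [ 484.2 -238.7  147.8] yaw 0.7 q6 -0.67 F [-0.2  0.3 -0.1] T [-0.03 -0.03 -0.  ] op -0.2
plate [ 463.6 -162.6] [128.9 188.1] 0.77
right 1.74 15.7 -64.0 49
near -89.07 -14.8 -32.9 55
far -88.5 44.6 -35.7 55
```

View pics/m19.png

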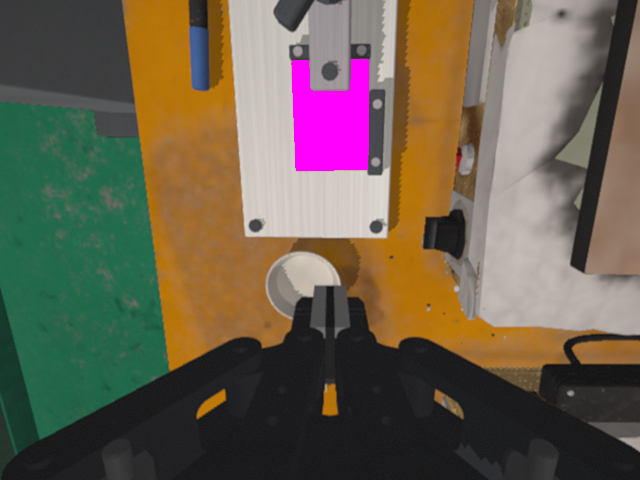

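Right edge at −64.0 as required, but the fitted angles read 1–1.7°. I'll check closer.

Request:
send_rows(
  plan=[
    [0,15,0,0],
    [0,20,0,0],
    [0,20,0,0],
    [0,20,0,0],
    [0,0,0,0],
  ],
)

```text
t: 22.1
tcp_pos: [0.4782, -0.2368, 0.0667]
eef_rot: [[0.998, -0.058, -0.011], [0.012, 0.015, 1.0], [-0.057, -0.998, 0.016]]
force: [-0.4, 0.3, -1.2]
opening: -0.0
```

```bash
python3 meas.py m20.png; python3 - <<'E'
from h import *
c=eyes.camera('wrist'); cv2.imwrite('pics/z20.png',cv2.resize(c['pixels'][0:270,200:480],None,fx=2.2,fy=2.2,interpolation=cv2.INTER_CUBIC))
E
```

```text
t22.15 tcp [ 478.9 -237.3   68.4] yaw 0.7 q6 -0.67 F [-1.5 -0.1  0.1] T [-0.04 -0.03 -0.07] op -0.1
plate [ 463.8 -174. ] [128.6 164.6] 0.78
right 0.27 14.6 -63.9 66
near -89.33 -14.8 -32.9 76
far -88.89 44.2 -31.5 77
```

View pics/z20.png

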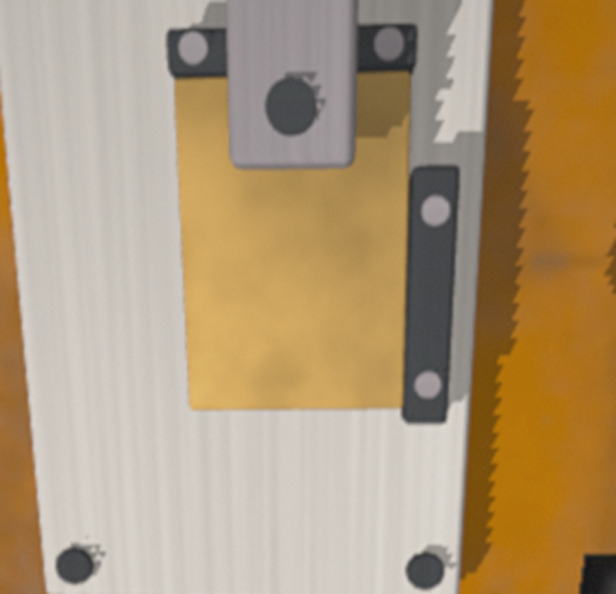

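```bash
python3 - <<'E'
from h import *
c=eyes.camera('wrist')
for a,b,z in(((411,172),(403,418),.024),((410,120),(404,405),.022),((176,85),(188,405),.022)):
    A,B=[w2j(onplane(c,u/2.2+200,v/2.2,z)*1000) for u,v in(a,b)]; d=A-B; print(A.round(1),B.round(1),np.degrees(np.arctan2(d[1],d[0])).round(2))
d=c['range_z']
for u,v in((320,60),(345,35),(300,130)):
    z=d[v,u]; q=np.array(c['rotation'])@(np.array([(u-c['cx'])/c['fx'],(v-c['cy'])/c['fy'],1])*z)+c['xyz']; print(u,v,q.round(4))
E
```

```text
[45.7 -5.1] [ 46.1 -67.8] 90.29
[45.2  7.3] [ 46.4 -64.5] 90.96
[-14.1  16.2] [-14.  -64.7] 90.06
320 60 [ 0.4727 -0.1297  0.0403]
345 35 [ 0.4854 -0.1182  0.0404]
300 130 [ 0.4595 -0.1643  0.0225]
```

```bash
python3 - <<'E'
from h import *
c=eyes.camera('wrist'); d=c['range_z']
R=np.array(c['rotation'])
def patch(u0,u1,v0,v1):
    v,u=np.mgrid[v0:v1,u0:u1]; z=d[v0:v1,u0:u1]
    w=R[2,0]*(u-c['cx'])/c['fx']*z+R[2,1]*(v-c['cy'])/c['fy']*z+R[2,2]*z+c['xyz'][2]
    return round(float(np.median(w[z>0])*1000),2),w.size
print('strap',patch(310,355,5,30),patch(312,320,55,70),'block',patch(295,380,90,170),'plate',patch(220,270,100,200),patch(300,380,200,240))
E
```

```text
strap (39.9, 1125) (39.96, 120) block (21.55, 6800) plate (11.59, 5000) (11.57, 3200)
```

Corrected by the plate and block readings (0.45 mm low), the strap top is at 40.4 mm. That's 4.4 mm above its clamped height, matching the open stop. Handing in.

```bash
python3 -c "
from h import *
st(); print(robot.job_done())"
```

```text
t22.30 tcp [ 480.9 -238.7   71.7] yaw 0.7 q6 -0.67 F [ 0.5 -0.8  0.8] T [-0.02 -0.06 -0.01] op 0.3
the job is handed in; nothing more can be done
None
```

The clamp is open, the block sits flush in the corner, and I handed the job in at about 22 s; no verdict was reported.

**Clamp:** I gripped the T-bar and turned it clockwise about 157° (2.73 rad). The stop showed as the torque jumping from 0.2 to about 4 N m. The strap top then measured 4.4 mm above its clamped height.

**Block:** I pushed it with closed fingers, first against the back rail and then against the side rail. The force on the tool stayed below about 15 N at every reading. I then withdrew and lifted the arm clear.

**Last checks:**

| Check | Measured | Wanted |
|---|---|---|
| Block centre x (jig) | about 14.7 mm | 15 mm |
| Block centre y (jig) | about -22 mm | -22 mm |
| Angle to the rails | about 0.3–1.1° | under 2.3° (0.04 rad) |
| Strap rise | 4.4 mm | over 3.4 mm |

No gap showed at either rail. I never touched the other objects, but did not measure their positions again at the end.

**Disagreements:**
- **Finger length:** the finger ends are about 35 mm short of the reported TCP, so my first close missed the bar. I corrected for that from the depth images.
- **Block angle:** one picture from farther away gave 0.9–1.7°. The closer view gave the smaller angles in the table.
- **Strap rise:** at 2 mm per rad the turn should have lifted the strap 5.5 mm, but 4.4 mm was measured. That equals the pad's stated lift at the open stop, and the torque jump also says the nut was against its stop.
- **Tool tilt:** the tool leaned up to about 3° during the pushes, without harm.

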